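# Find the fitting profile template and run it along the plaster bead

## Robot

A 7-joint arm with a two-finger parallel gripper is mounted at the origin on a cart in front of the work surface, level with it; the furniture and walls round the work are solid. World frame = base frame: x ahead of the robot, y to its left, z up, the work surface at z = 0. Lengths are in m, angles in rad, forces in N, time in s.
With the tool pointing down it reaches from about 0.4 to 0.925 m from the base axis. Payload 5.6 kg.
Tool frame: the origin (TCP) lies between the finger pads; the fingertips stand 14 mm ahead of it and the grasp point (between the pads) lies 5 mm behind it (manip.nose_length is the distance from the TCP to the fingertips, in m); z points along the fingers, y is the direction in which the jaws open and shut (so a half turn about z gives the same grasp; the last joint's range is limited). The gripper opens to 85 mm and grips with 20 to 120 N. Pads are 22 mm wide; open, the fingers measure 114 mm over their backs; the gripper's body (76 mm by 85 mm) begins 54 mm behind the grasp point. The pads swing forward as they close: fully open they stand 13 mm farther back than shut.
Start: joints at [1.178, 0.468, -0.012, 1.603, 0.006, 1.071, -0.056], TCP at [0.223, -0.611, 0.245] pointing down, gripper open.
Joint ranges: [-2.53, 2.53], [-0.31, 2.02], [-1.57, 1.55], [0.28, 2.44], [-1.29, 4.43], [0.15, 1.84], [-2.92, 2.92]. Speed limits (rad/s): [2.57, 2.57, 3.14, 3.14, 3.14, 3.14, 3.14].

## Interface

Orientations are given as a unit quaternion [x, y, z, w].
In Python, from workcell import manip, vision gives the robot as it stands. The module is installed in compiled form; this text tells all that it offers.
- The arm moves only by the tool jog_arm, never from a script. Its argument "rows" is a list of rows, each an object with "dr": the turn, a rotation vector about the tool's x, y, z in rad, a list of three; "translation": the shift along the tool's x, y, z in mm, a list of three; "jaw": the opening, from 0 (shut) to 1 (fully open). In form: [{"dr": [wx, wy, wz], "translation": [x, y, z], "jaw": jaw}, ...]. A call has 1 to 5 rows; each row is the pose to reach, as a shift and turn from the pose measured when the call began, along the tool's axes at that moment; what a row does not reach only later rows make up. A row lasts 1/10 s, in which the tool goes at most 50 mm and 8.59 degrees, less where a joint would pass 70% of its speed; a pose out of reach is approached as far as the arm can. A call with a gripper value outside its range is refused whole. The fingers move at their own pace and stop on an object; "grip_force" is the grip in N (left out, the last holds). Time passes only in rows, so rows that repeat a pose let the fingers close. It gives the time, the measured TCP pose, the force and the opening at its end, in the units of the state.
- manip.get_state(): the state, without advancing time (a new reading comes with each control period).
- vision.read_camera(name): name is "scene" or "top"; returns a dict with "pixels" (420x560x3 uint8, red, green, blue), "fov_y" (degrees; the focal length in pixels is half the picture's height over the tangent of half this angle, whatever the lens; pixels are square), "cx", "cy" (the principal point, pixels), "rvec" (rotation vector, rad) and "tvec" (3), from world to camera coordinates, as OpenCV has them. Camera axes: x right, y down, z forward; pixel columns grow to the right and rows downward; lengths in m; the calibration is good to about 2 mm. A picture is of the moment at which its call begins. There is no depth.
- manip.sign_off(): hands the job in, once; it reports no verdict.
The state is a dict: "time_s": time; "q": joint angles; "joint_vel": joint speeds; "joint_torque": joint torques, N m; "position": TCP position; "tool_rot": TCP orientation; "wrist_force": force on the tool from outside, world axes, zero at the start; "torque": the same for the moment, N m; "opening": opening from 0.0 (shut) to 1.0 (fully open).
Only numpy, scipy, OpenCV 4.12 (cv2) and the standard library are available. Lean on these libraries where they do the work, as an engineer would, in place of code of your own. Each camera call takes 0.05 s, during which the arm holds its last target.

## Task

Find the wooden template whose half-round hollow fits the bead of the plaster moulding: a smaller hollow rides high and rocks, a larger one sits loose. Set the fitting one over the bead near the open end, press it gently down until both feet are flat on the slab and it does not rock, then, with light downward pressure and without lifting it, draw it along the bead until it comes up against the wooden end stop, and leave it seated there. The moulding is packed up unevenly, by an amount nobody has measured, so go by feel and put no more than 25 N on the plaster, leave the other two templates standing upright on the bench, and do not disturb the other things lying about.

Things in the scene. Friction and masses are not known exactly. Their poses are not given: they have to be found in the camera images.
- board: Plywood baseboard fixed to the bench, 200 (x) by 136 (y) by 14 mm. Origin: underside centre. On it lies a rigid waxed plaster slab (friction about 0.2), 180 mm long (x) by 116 mm, with a half-round bead of radius 20 mm along x in the middle of its top (y 0). Unmeasured packing tilts the slab: see slab_nominal. Force on the slab or stop counts as on the board.
- slab_nominal (a point): Point of the bead's axis, level with the slab's top as if unpacked: 36 mm over the bench, 58 mm to -x of the board's middle, near the open end. The true slab top is 0 to 5 mm higher here and rises another 0 to 6 mm (0 to 3 degrees) towards the stop: feel for it. Site does not show this. Axes as the board's, x along the bead towards the stop.
- stop_nominal (a point): Foot of the wooden end stop's inner face on the bead's axis, as if unpacked: 76 mm to +x of the board's middle, 36 mm over the bench (truly 0 to 11 mm higher). The stop is a bar across the slab's +x end, 14 mm (x) by 116 mm (y), 22 mm tall. A seated template (feet 40 mm long) touches it when its origin is 20 mm before this point.
- template_a: Loose wooden template, the small hollow: half-round hollow of radius 17.5 mm in its lower edge, right through along its x. 86 mm wide (y), 88 mm tall, 0.12 kg. Stands on two feet 40 mm long (x), 12 mm tall; plate 10 mm thick, 42 mm tall; grip block on top 20 mm (x) by 30 mm (y), 40 to 88 mm above the feet. Origin: underside centre, z up. Same either way round.
- template_b: Loose wooden template, the fitting hollow, 1.5 mm play all round the bead: half-round hollow of radius 21.5 mm in its lower edge, right through along its x. 86 mm wide (y), 88 mm tall, 0.12 kg. Stands on two feet 40 mm long (x), 12 mm tall; plate 10 mm thick, 42 mm tall; grip block on top 20 mm (x) by 30 mm (y), 40 to 88 mm above the feet. Origin: underside centre, z up. Same either way round.
- template_c: Loose wooden template, the large hollow: half-round hollow of radius 26 mm in its lower edge, right through along its x. 86 mm wide (y), 88 mm tall, 0.12 kg. Stands on two feet 40 mm long (x), 12 mm tall; plate 10 mm thick, 42 mm tall; grip block on top 20 mm (x) by 30 mm (y), 40 to 88 mm above the feet. Origin: underside centre, z up. Same either way round.
- loop_tool: Bystander: wire-ended wooden clay tool, 154 mm long, lying loose between the templates and the moulding.
- steel_rib: Bystander: flat kidney-shaped rib, 52x100x9 mm, loose, beyond the moulding.
- plaster_blank_2: Bystander: small plaster blank 48x48x20 mm, loose, beyond the moulding.
- plaster_blank_1: Bystander: small plaster blank 40x55x16 mm, loose, beyond the moulding.

How it is judged:
On the way, in this order (a step that is already met when the one before it is completed fails the run):
1. the fitting template is seated over the bead near the open end, both feet flat, and pressed down with more than 4 N (z of template_b in the frame of board below 0.049 m and y of template_b in the frame of board between -0.0025 and 0.0025 m and angle between the z axis of template_b and the z axis of board, either way round below 0.09 rad and angle between the x axis of template_b and the x axis of board, either way round below 0.1 rad and x of template_b in the frame of board between -0.085 and -0.03 m and contact force between template_b and board above 4 N), for 0.3 s.
2. still seated and pressed with more than 3 N, it slides over the middle of the bead (z of template_b in the frame of board below 0.049 m and y of template_b in the frame of board between -0.0025 and 0.0025 m and angle between the z axis of template_b and the z axis of board, either way round below 0.09 rad and angle between the x axis of template_b and the x axis of board, either way round below 0.1 rad and x of template_b in the frame of board between -0.02 and 0.005 m and contact force between template_b and board above 3 N), for 0.2 s.
3. still seated and pressed with more than 3 N, it slides over the last third of the bead (z of template_b in the frame of board below 0.049 m and y of template_b in the frame of board between -0.0025 and 0.0025 m and angle between the z axis of template_b and the z axis of board, either way round below 0.09 rad and angle between the x axis of template_b and the x axis of board, either way round below 0.1 rad and x of template_b in the frame of board between 0.015 and 0.04 m and contact force between template_b and board above 3 N), for 0.2 s.
4. still seated, it comes up against the end stop (gap under 2 mm) (z of template_b in the frame of board below 0.049 m and y of template_b in the frame of board between -0.0025 and 0.0025 m and angle between the z axis of template_b and the z axis of board, either way round below 0.09 rad and angle between the x axis of template_b and the x axis of board, either way round below 0.1 rad and x of template_b in the frame of stop_nominal above -0.022 m), for 0.1 s.
At the end, for the whole second after the job is handed in: The fitting template stands released and at rest over the bead, feet flat on the slab (below 49 mm over the bench, within 0.09 rad of upright, 2.5 mm of the bead's axis, 0.1 rad of its direction), within 6 mm of the end stop; the other two templates stand upright on the bench (z of template_b in the frame of board below 0.049 m and y of template_b in the frame of board between -0.0025 and 0.0025 m and angle between the z axis of template_b and the z axis of board, either way round below 0.09 rad and angle between the x axis of template_b and the x axis of board, either way round below 0.1 rad and x of template_b in the frame of stop_nominal above -0.026 m and linear speed of template_b below 0.01 m/s and angle between each of template_a, template_c's own z axis and vertical below 0.1 rad and height (world z) of each of template_a, template_c below 0.01 m); the robot touches nothing.
It fails at once if a template, the fingers or the arm pressed on the moulding with more than 25 N (contact force between any of template_a, template_b, template_c, the fingers, the arm and board above 25 N).
It fails at once if the fitting template lifted clear of the slab (5 mm over its highest lie) over the middle of the bead during the run (z of template_b in the frame of board between 0.052 and 0.07 m and x of template_b in the frame of board between -0.02 and 0.05 m and y of template_b in the frame of board between -0.02 and 0.02 m).
It fails at once if a bystander moved by more than 30 mm (distance of any of loop_tool, steel_rib, plaster_blank_1, plaster_blank_2 from where it was at the start of the episode above 0.03 m).
It also fails if it takes over 72 s, if anything falls off the work surface, if the arm or the gripper's body presses on something with over 40 N, if the wrist force passes 120 N, or if a joint passes its speed limit or range.

## Working session

There is one attempt and no reset: what is moved stays moved. The work goes in short steps, Python scripts to look and compute and a tool call to move; the robot and the scene stay as the last step left them, time stands still between calls to the robot, and variables do not carry over. Pictures are saved under pics/ and viewed, and the job is handed in when it is done.

Besides the shell and the picture viewer there is one more tool, called after "Call:" in YAML: its name, and indented under it one key for each argument. jog_arm: Moves the arm, as the interface text tells. Its arguments: {"type":"object","properties":{"rows":{"type":"array","items":{"type":"object","properties":{"dr":{"type":"array","items":{"type":"number"}},"translation":{"type":"array","items":{"type":"number"}},"jaw":{"type":"number"}}}},"grip_force":{"type":"number"}},"required":["rows"]}

```bash
mkdir -p pics; cat > h.py <<'E'
import numpy as np, cv2
from workcell import manip, vision
from scipy.spatial.transform import Rotation as R
def cam(n,save=None):
    c=vision.read_camera(n)
    if save: cv2.imwrite('pics/'+save,c['pixels'][:,:,::-1])
    f=c['pixels'].shape[0]/2/np.tan(np.radians(c['fov_y'])/2)
    K=np.array([[f,0,c['cx']],[0,f,c['cy']],[0,0,1]])
    M=cv2.Rodrigues(np.array(c['rvec'],float))[0]; t=np.array(c['tvec'],float).ravel()
    return c['pixels'],K,M,t
def back(K,M,t,u,v,z):
    d=M.T@np.linalg.solve(K,[u,v,1.]); o=-M.T@t
    return o+d*(z-o[2])/d[2]
def proj(K,M,t,P):
    p=(M@np.atleast_2d(P).T).T+t; q=(K@p.T).T; return q[:,:2]/q[:,2:]
E
python3 - <<'E'
from h import *
for n in('scene','top'):
    p,K,M,t=cam(n,n+'0.png'); print(n,K[0,0],K[:2,2],-M.T@t); print(M)
s=manip.get_state(); print(s); print(manip.nose_length)
E
```

```text
scene 448.8557999249485 [283.0723634  211.72828335] [0.08517597 0.43672655 0.80618569]
[[-0.67655506 -0.73610163 -0.02067948]
 [-0.54970523  0.52352461 -0.65095786]
 [ 0.48999736 -0.42904122 -0.75883214]]
top 455.8080479803111 [288.49995825 209.47030214] [0.34022463 0.01176737 1.0758107 ]
[[-0.06487011 -0.99788784 -0.00342586]
 [-0.97299031  0.06401303 -0.22179312]
 [ 0.22154396 -0.01105441 -0.97508773]]
{'time_s': 0.1, 'q': array([ 1.17800724,  0.46828681, -0.01161442,  1.6035561 ,  0.00600003,
        1.07139382, -0.05630353]), 'joint_vel': array([ 3.66963639e-04, -9.37170018e-04, -1.58666407e-03, -2.48610740e-03,
       -1.13088050e-03, -2.18322915e-03,  1.66640739e-05]), 'joint_torque': array([ 6.68338907e-04, -5.33520234e+01,  2.13605398e-02, -2.51967448e+01,
        1.14409355e-02,  4.31115506e-03, -1.16998123e-05]), 'position': array([ 0.22253258, -0.61019857,  0.24442489]), 'tool_rot': array([ 9.84749576e-01,  1.73975929e-01, -1.94309463e-04, -7.80944722e-04]), 'wrist_force': array([ 0.24095808, -0.63216942,  0.04018926]), 'torque': array([0.00029014, 0.02675846, 0.03129832]), 'opening': 0.9973810726534571}
0.014
```

View pics/scene0.png

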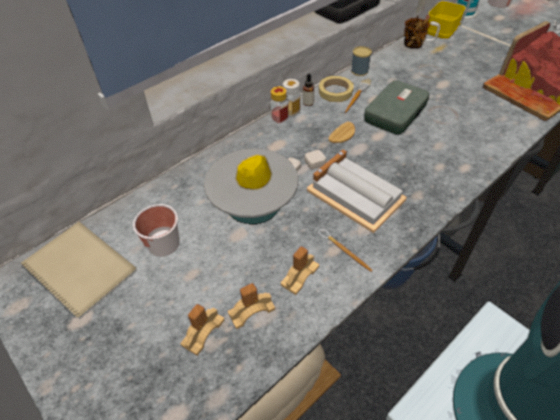

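View pics/top0.png

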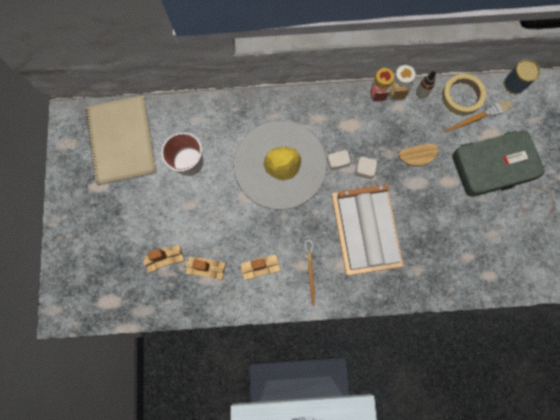

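The scene view shows three templates at about (203,327), (251,303) and (300,268), the clay tool at (350,252), and the moulding at (357,190) with its stop at the far end, (330,165). In the top view the templates are at (163,258), (205,268) and (261,266), and the stop is at (362,192). I'll zoom in on the hollows.

```bash
python3 - <<'E'
import cv2,numpy as np
a=cv2.imread('pics/scene0.png');b=cv2.imread('pics/top0.png')
c=cv2.resize(a[240:352,175:325],None,fx=5,fy=5,interpolation=cv2.INTER_CUBIC);cv2.imwrite('pics/z1.png',c)
c=cv2.resize(b[240:280,135:285],None,fx=5,fy=5,interpolation=cv2.INTER_CUBIC)
d=cv2.resize(b[180:280,325:410],None,fx=4,fy=4,interpolation=cv2.INTER_CUBIC)
o=np.zeros((600,750,3),np.uint8);o[:200,:]=c;o[200:600,:340]=d
d=cv2.resize(a[140:240,300:410],None,fx=3.7,fy=3.7,interpolation=cv2.INTER_CUBIC);o[200:200+d.shape[0],340:340+d.shape[1]]=d
cv2.imwrite('pics/z2.png',o)
E
```

```text
(no output)
```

View pics/z1.png

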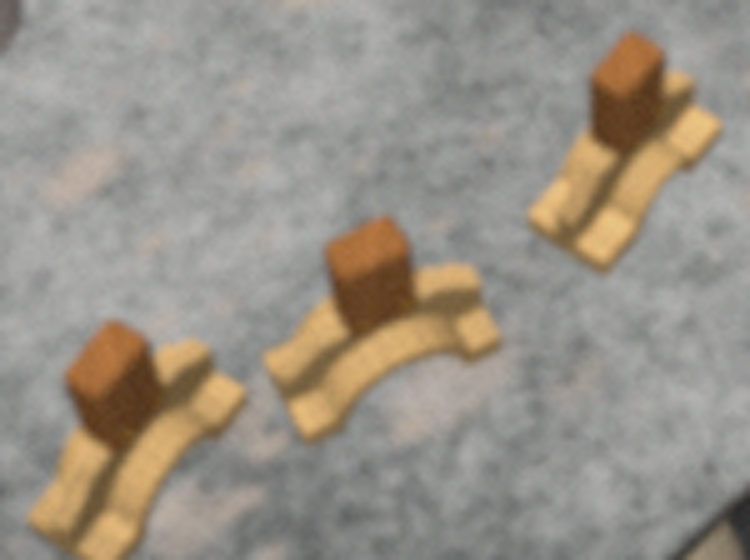

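View pics/z2.png

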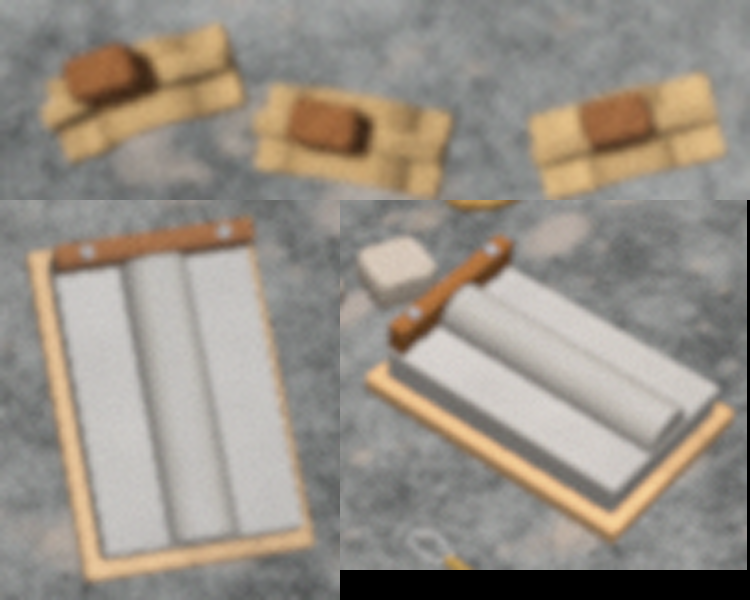

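```bash
python3 - <<'E'
import cv2,numpy as np
a=cv2.imread('pics/scene0.png');b=cv2.imread('pics/top0.png')
def z(im,u,v,w=56,h=56,f=7): return cv2.resize(im[v-h//2:v+h//2,u-w//2:u+w//2],None,fx=f,fy=f,interpolation=cv2.INTER_LANCZOS4)
o=np.hstack([z(a,203,327,w=38,f=7),z(a,251,303,w=38,f=7),z(a,300,268,w=38,f=7)])
cv2.imwrite('pics/z3.png',np.vstack([o[:, :798],np.hstack([z(b,163,258,38,28,7),z(b,205,268,38,28,7),z(b,261,266,38,28,7)])[:,:798]]))
E
```

```text
(no output)
```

View pics/z3.png

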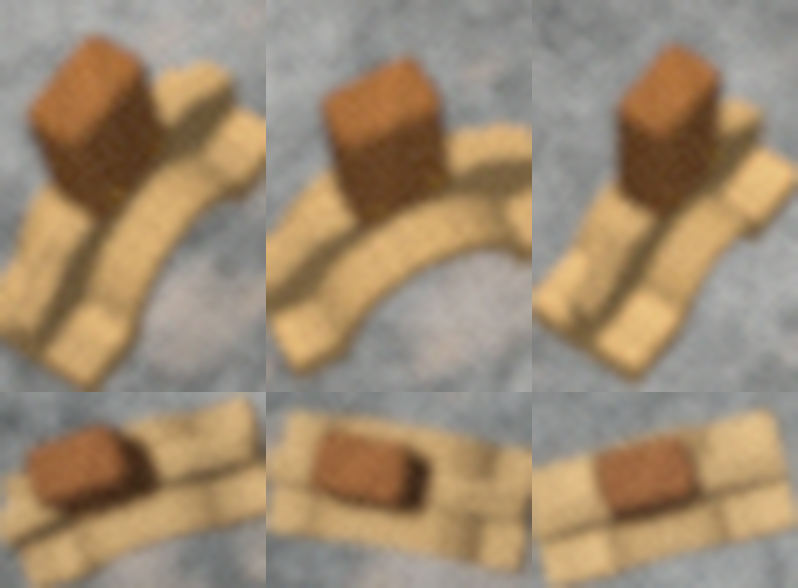

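```bash
cat > fit.py <<'E'
from h import *
from scipy.optimize import minimize
S=4
def masks(img):
    hsv=cv2.cvtColor(img,cv2.COLOR_RGB2HSV); 
    return hsv
def hull(im,K,M,t,P,val):
    q=proj(K,M,t,P); q=(q+0.5)*S-0.5
    cv2.fillConvexPoly(im,cv2.convexHull(q.astype(np.float32)).round().astype(np.int32),val)
def box(x0,x1,y0,y1,z0,z1): return np.array([[x,y,z] for x in(x0,x1) for y in(y0,y1) for z in(z0,z1)])
def pieces(r,th):
    L=[]
    for s in(1,-1):
        a,b=sorted((s*r,s*.043)); L.append(box(-.02,.02,a,b,0,.012))
    A=np.linspace(0,np.pi,17)
    for a,b in zip(A[:-1],A[1:]):
        pr=[(rr*np.cos(x),rr*np.sin(x)) for x in(a,b) for rr in(r,r+th)]
        L.append(np.array([[x,y,z] for y,z in pr for x in(-.02,.02)]))
        # plate strip: up to 42 tall, tapered: top profile = min(.042, ...) 
    return L, box(-.01,.01,-.015,.015,.040,.088)
def render(C,p,r,th,shape,off):
    K,M,t=C; x,y,yaw=p; Rz=R.from_euler('z',yaw).as_matrix()
    im=np.zeros((shape[0]*S,shape[1]*S),np.uint8)
    K2=K.copy();K2[0,2]-=off[0];K2[1,2]-=off[1]
    L,B=pieces(r,th)
    for P in L: hull(im,K2,M,t,P@Rz.T+[x,y,0],1)
    hull(im,K2,M,t,B@Rz.T+[x,y,0],2)
    return im
E
python3 - <<'E'
from fit import *
from scipy.optimize import minimize
C={};obs={}
uv={'scene':[(203,327),(251,303),(300,268)],'top':[(163,258),(205,268),(261,266)]}
for n in uv:
    p,K,M,t=cam(n); C[n]=(K,M,t)
    up=cv2.resize(p,None,fx=S,fy=S,interpolation=cv2.INTER_CUBIC)
    hsv=cv2.cvtColor(up,cv2.COLOR_RGB2HSV)
    obs[n]=(hsv[...,1]>75).astype(np.uint8)
    cv2.imwrite(f'pics/m_{n}.png',obs[n][960:1440,:1300]*255) if 0 else None
W=60
for i in range(3):
    P0=back(*C['top'],*uv['top'][i],.03); 
    def cost(v,full=False):
        x,y,yaw,r,th=v[:5]; J=0; d=v[5:]
        for k,n in enumerate(uv):
            u0,v0=uv[n][i]; off=(u0-W//2,v0-W//2)
            m=render(C[n],(x,y,yaw),r,th,(W,W),(off[0]-d[2*k],off[1]-d[2*k+1]))>0
            o=obs[n][off[1]*S:(off[1]+W)*S,off[0]*S:(off[0]+W)*S]>0
            J+=1-(m&o).sum()/(m|o).sum()
        return J+1e-4*np.sum(d**2)*10
    best=None
    for yaw in(-.3,0,.3):
        for r in(.0175,.0215,.026):
            v0=np.array([P0[0],P0[1],yaw,r,.012,0,0,0,0])
            sx=np.vstack([v0]+[v0+np.eye(9)[k]*[.01,.01,.2,.004,.006,1.5,1.5,1.5,1.5][k] for k in range(9)])
            s=minimize(cost,v0,method='Nelder-Mead',options=dict(initial_simplex=sx,maxiter=700,xatol=1e-5,fatol=1e-5))
            if best is None or s.fun<best.fun: best=s
    print(i,best.fun,best.x.round(4))
    for r in(.0175,.0215,.026):
        bb=9
        for th in(.008,.012,.016):
          v0=best.x.copy(); v0[3]=r;v0[4]=th
          f=lambda w:cost(np.r_[w[:3],r,th,w[3:]])
          w0=np.r_[v0[:3],v0[5:]]
          s=minimize(f,w0,method='Nelder-Mead',options=dict(initial_simplex=np.vstack([w0]+[w0+np.eye(7)[k]*[.004,.004,.1,1,1,1,1][k] for k in range(7)]),maxiter=300))
          bb=min(bb,s.fun)
        print('   r',r,round(bb,4))
E
```

```text
0 0.31117271422032544 [ 0.4833  0.2999  0.2446  0.0266  0.0019 -0.2967 -0.7383 -0.0351 -0.6194]
   r 0.0175 0.3481
   r 0.0215 0.3349
   r 0.026 0.3249
1 0.29761723535390633 [ 0.4586  0.2034 -0.2434  0.029   0.0035  0.9728  0.87   -0.0817  0.9225]
   r 0.0175 0.3632
   r 0.0215 0.3388
   r 0.026 0.3258
2 0.17827622441375074 [ 4.496e-01  7.430e-02  1.950e-01  2.360e-02  2.000e-04 -5.681e-01
  1.782e-01 -4.744e-01 -1.458e-01]
   r 0.0175 0.1995
   r 0.0215 0.2014
   r 0.026 0.2042
```

```bash
cat > ov.py <<'E'
from fit import *
def overlay(poses,rs,name):
    uv={'scene':[(203,322),(251,300),(300,265)],'top':[(163,258),(205,268),(261,266)]}
    rows=[]
    for n in uv:
        p,K,M,t=cam(n); row=[]
        for i in range(3):
            u,v=uv[n][i]; h=56 if n=='scene' else 34; w=44; f=6
            z=cv2.resize(p[v-h//2:v+h//2,u-w//2:u+w//2],None,fx=f,fy=f,interpolation=cv2.INTER_CUBIC)[:,:,::-1].copy()
            x,y,yaw=poses[i]; Rz=R.from_euler('z',yaw).as_matrix()
            def L(P,c):
                q=(proj(K,M,t,np.array(P)@Rz.T+[x,y,0])-[u-w//2,v-h//2]+.5)*f-.5
                cv2.polylines(z,[q.round().astype(np.int32)],False,c,1,cv2.LINE_AA)
            for r,c in zip(rs,((0,0,255),(0,255,0),(255,0,0))):
                for xx in(-.02,.02):
                    A=np.linspace(0,np.pi,30); L([[xx,r*np.cos(a),r*np.sin(a)] for a in A],c)
                for s in(1,-1): L([[-.02,s*r,.012],[.02,s*r,.012]],c)
            k=(255,255,0)
            for s in(1,-1):L([[-.02,s*.02,0],[-.02,s*.043,0],[.02,s*.043,0],[.02,s*.043,.012],[-.02,s*.043,.012],[-.02,s*.02,.012]],k)
            for zz in(.04,.088): L([[-.01,-.015,zz],[.01,-.015,zz],[.01,.015,zz],[-.01,.015,zz],[-.01,-.015,zz]],(255,0,255))
            row.append(z)
        rows.append(np.hstack(row))
    cv2.imwrite('pics/'+name,np.vstack(rows))
E
python3 - <<'E'
from ov import *
overlay([(.4833,.2999,.245),(.4586,.2034,-.2434),(.4496,.0743,.195)],(.0175,.0215,.026),'ov1.png')
E
```

```text
(no output)
```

View pics/ov1.png

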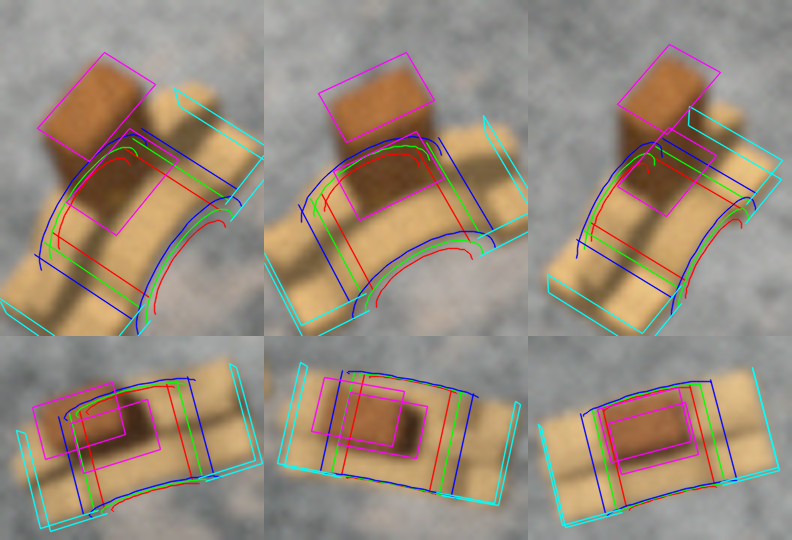

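```bash
python3 - <<'E'
import cv2,numpy as np
a=cv2.imread('pics/scene0.png')[240:352,175:325].astype(int);b=cv2.imread('pics/top0.png')[240:284,135:285].astype(int)
o=np.vstack([a,b]); d=o[...,2]-o[...,0]; s=d/(o.max(2)+1)
print(np.percentile(d,[5,30,50,70,90]))
i=np.hstack([np.clip(d*2,0,255),np.clip(s*400,0,255)]).astype(np.uint8)
cv2.imwrite('pics/m.png',cv2.resize(i,None,fx=2.6,fy=2.6))
E
```

```text
[-3.  0.  2. 11. 81.]
```

View pics/m.png

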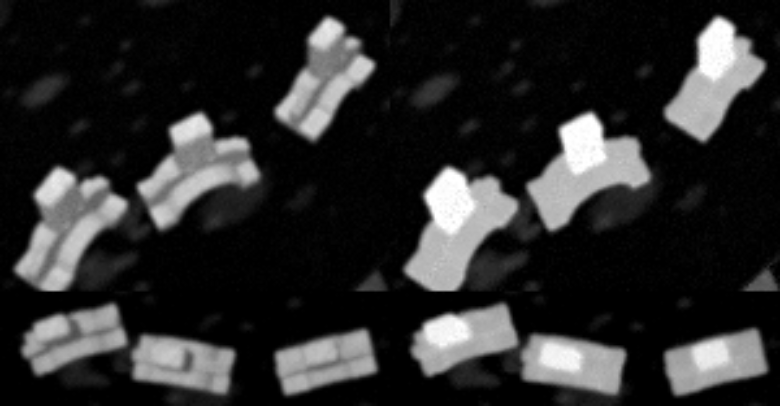

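```bash
cat > fit2.py <<'E'
from fit import *
import sys
C={};obs={}
uv={'scene':[(203,322),(251,300),(300,265)],'top':[(163,258),(205,268),(261,266)]}
W=64
for n in uv:
    p,K,M,t=cam(n); C[n]=(K,M,t)
    up=cv2.resize(p,None,fx=S,fy=S,interpolation=cv2.INTER_CUBIC).astype(float)
    s=(up[...,0]-up[...,2])/(up.max(2)+1)
    obs[n]=((s>.22).astype(np.uint8)+(s>.52))
def cost(i,pose,r,th,d,only=None):
    J=0
    for k,n in enumerate(uv):
        u0,v0=uv[n][i]; off=(u0-W//2,v0-W//2)
        m=render(C[n],pose,r,th,(W,W),(off[0]-d[2*k],off[1]-d[2*k+1]))
        o=obs[n][off[1]*S:(off[1]+W)*S,off[0]*S:(off[0]+W)*S]
        # keep only component in the middle
        nc,lab=cv2.connectedComponents((o>0).astype(np.uint8)); l=lab[W*S//2-20:W*S//2+20,W*S//2-20:W*S//2+20]; l=np.bincount(l[l>0]).argmax(); o=np.where(lab==l,o,0)
        for f in(lambda a:a>0,lambda a:a==2): 
            J+=1-(f(m)&f(o)).sum()/(f(m)|f(o)).sum()
    return J+1e-3*np.sum(np.square(d))
def fit(i,r,x0,th0=.01):
    w0=np.r_[x0,th0,0,0,0,0]
    st=[.006,.006,.15,.006,1,1,1,1]
    f=lambda w:cost(i,w[:3],r,np.clip(w[3],.001,.03),w[4:])
    for _ in range(2):
        s=minimize(f,w0,method='Nelder-Mead',options=dict(initial_simplex=np.vstack([w0]+[w0+np.eye(8)[k]*st[k] for k in range(8)]),maxiter=350)); w0=s.x
    return s
if __name__=='__main__':
    for i,x0 in enumerate([(.4833,.2999,.245),(.4586,.2034,-.2434),(.4496,.0743,.195)]):
        for r in(.0175,.0215,.026):
            s=fit(i,r,x0); print(i,r,round(s.fun,4),s.x.round(4))
E
python3 fit2.py
```

```text
0 0.0175 0.7645 [ 0.4854  0.3005  0.2669  0.0119 -0.1584 -0.1276  0.2317 -0.0143]
0 0.0215 0.7399 [ 0.4856  0.3003  0.2532  0.0091 -0.0976 -0.2158  0.1068  0.1312]
0 0.026 0.7441 [ 0.4843  0.3007  0.2581  0.0073  0.3407 -0.2881  0.2686 -0.0513]
1 0.0175 0.7023 [ 0.4577  0.2029 -0.2425  0.0125 -0.0243 -0.2638 -0.1322  0.4598]
1 0.0215 0.6717 [ 0.4578  0.2034 -0.2359  0.01    0.2308 -0.0261  0.0441  0.5062]
1 0.026 0.6538 [ 0.4576  0.2032 -0.248   0.0093  0.2931  0.28   -0.0012  0.5125]
2 0.0175 0.7727 [ 0.451   0.075   0.1914  0.0093 -0.0108 -0.0346  0.0511  0.2071]
2 0.0215 0.7787 [0.4502 0.075  0.1884 0.0067 0.252  0.1442 0.0371 0.1278]
2 0.026 0.8054 [ 0.4496  0.0746  0.2153  0.0086  0.0673  0.3509 -0.101   0.0124]
```

```bash
python3 - <<'E'
from ov import *
overlay([(.4856,.3003,.253),(.4576,.2032,-.248),(.451,.075,.191)],(.0175,.0215,.026),'ov2.png')
E
```

```text
(no output)
```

View pics/ov2.png

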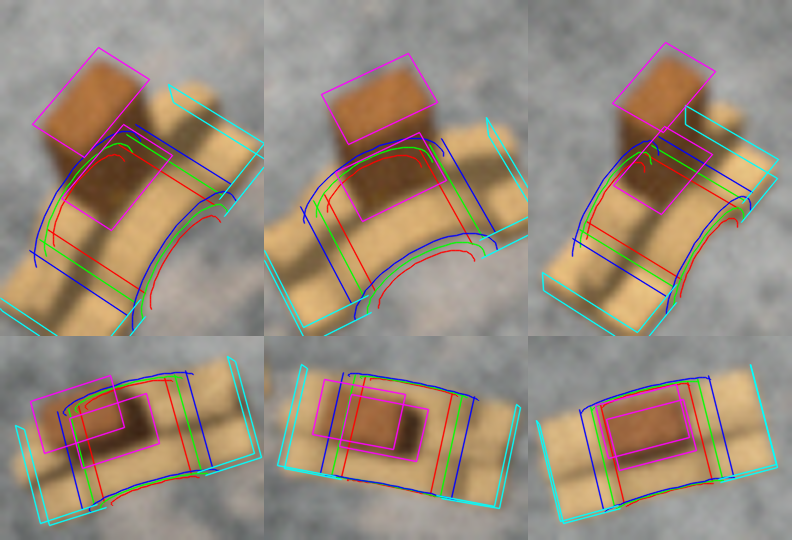

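```bash
cat > show.py <<'E'
from fit2 import *
def show(poses,rs,name,ths=(.009,)*3):
    rows=[]
    for n in uv:
        row=[]
        for i in range(3):
            u0,v0=uv[n][i]; off=(u0-W//2,v0-W//2)
            m=render(C[n],poses[i],rs[i],ths[i],(W,W),off)
            o=obs[n][off[1]*S:(off[1]+W)*S,off[0]*S:(off[0]+W)*S]
            row.append(np.dstack([m*120,0*m,o*120]))
        rows.append(np.hstack(row))
    cv2.imwrite('pics/'+name,np.vstack(rows))
E
python3 - <<'E'
from show import *
show([(.4856,.3003,.253),(.4576,.2032,-.248),(.451,.075,.191)],(.0215,.026,.0175),'s1.png')
E
```

```text
(no output)
```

View pics/s1.png

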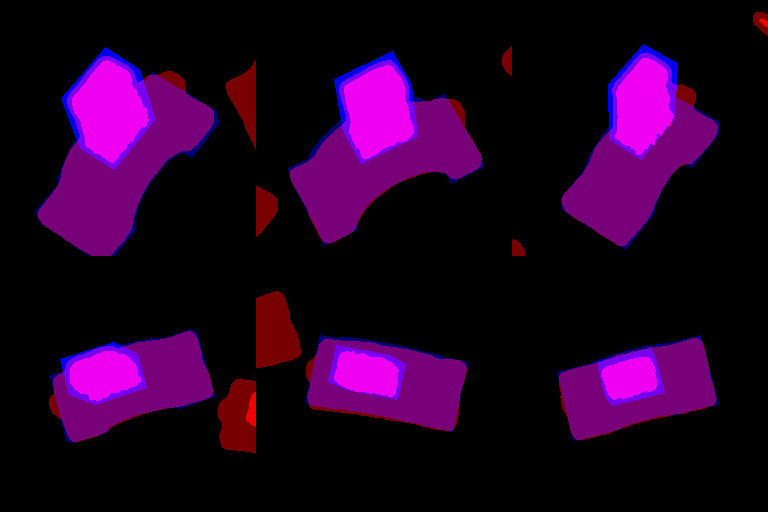

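```bash
python3 - <<'E'
import fit, fit2
from fit2 import *
base=fit.pieces
YP=[.03]
def pcs(r,th):
    L,B=base(r,th); yp=YP[0]
    ys=np.linspace(-.043,.043,21)
    top=lambda y: .042 if abs(y)<yp else .042-(.030)*(abs(y)-yp)/(.0431-yp)
    bot=lambda y: np.sqrt(max(r*r-y*y,0))
    for a,b in zip(ys[:-1],ys[1:]):
        L.append(np.array([[x,y,z] for x in(-.005,.005) for y in(a,b) for z in(bot(y),top(y))]))
    return L,B
fit.pieces=pcs
def fit3(i,r,x0):
    w0=np.r_[x0,.01,.03,0,0,0,0]; st=[.004,.004,.1,.004,.006,1,1,1,1]
    def f(w):
        YP[0]=np.clip(w[4],.016,.0425); return cost(i,w[:3],r,np.clip(w[3],.001,.03),w[5:])
    for _ in range(3):
        s=minimize(f,w0,method='Nelder-Mead',options=dict(initial_simplex=np.vstack([w0]+[w0+np.eye(9)[k]*st[k] for k in range(9)]),maxiter=300)); w0=s.x
    return s
for i,x0 in enumerate([(.4856,.3003,.253),(.4576,.2032,-.248),(.451,.075,.191)]):
    for r in(.0175,.0215,.026):
        s=fit3(i,r,x0); print(i,r,round(s.fun,4),s.x.round(4),flush=True)
E
```

```text
Traceback (most recent call last):
AttributeError: 'function' object has no attribute 'pieces'
```

```bash
cat > fit3.py <<'E'
from fit2 import *
import fit as F
base=F.pieces
YP=[.03]
def pcs(r,th):
    L,B=base(r,th); yp=YP[0]
    ys=np.linspace(-.043,.043,21)
    top=lambda y: .042 if abs(y)<yp else .042-(.030)*(abs(y)-yp)/(.0431-yp)
    bot=lambda y: np.sqrt(max(r*r-y*y,0))
    for a,b in zip(ys[:-1],ys[1:]):
        L.append(np.array([[x,y,z] for x in(-.005,.005) for y in(a,b) for z in(bot(y),top(y))]))
    return L,B
F.pieces=pcs
def fit3(i,r,x0):
    w0=np.r_[x0,.01,.03,0,0,0,0]; st=[.004,.004,.1,.004,.006,1,1,1,1]
    def f(w):
        YP[0]=np.clip(w[4],.016,.0425); return cost(i,w[:3],r,np.clip(w[3],.001,.03),w[5:])
    for _ in range(3):
        s=minimize(f,w0,method='Nelder-Mead',options=dict(initial_simplex=np.vstack([w0]+[w0+np.eye(9)[k]*st[k] for k in range(9)]),maxiter=300)); w0=s.x
    return s
if __name__=='__main__':
  for i,x0 in enumerate([(.4856,.3003,.253),(.4576,.2032,-.248),(.451,.075,.191)]):
    for r in(.0175,.0215,.026):
        s=fit3(i,r,x0); print(i,r,round(s.fun,4),s.x.round(4),flush=True)
E
time python3 fit3.py
```

```text
0 0.0175 0.7492 [ 0.4863  0.3005  0.2589  0.0101  0.0381 -0.0939 -0.3224  0.1894  0.2081]
0 0.0215 0.7348 [ 0.4856  0.3005  0.2649  0.0092  0.0454  0.1871 -0.1238  0.2681  0.252 ]
0 0.026 0.7283 [ 0.4853  0.2999  0.2645  0.0081  0.0383  0.3036  0.2852 -0.0031  0.306 ]
1 0.0175 0.7028 [ 0.4572  0.2031 -0.2503  0.014   0.0279  0.0323 -0.0713  0.0136  0.2911]
1 0.0215 0.675 [ 0.4575  0.2032 -0.2468  0.0107  0.0365  0.0515  0.0114  0.0364  0.4432]
1 0.026 0.6473 [ 0.4573  0.2027 -0.2482  0.0082  0.04    0.2344  0.582  -0.207   0.395 ]
2 0.0175 0.7469 [ 0.4508  0.0755  0.1932  0.0077  0.0372  0.2637 -0.084   0.0675  0.1875]
2 0.0215 0.758 [0.4504 0.0752 0.1978 0.0078 0.0373 0.3442 0.256  0.1275 0.2955]
2 0.026 0.7688 [ 0.4502  0.0749  0.2042  0.0082  0.0365  0.3952  0.4677 -0.179   0.4856]
real	1m21.848s
user	2m4.319s
sys	1m16.285s
```

```bash
python3 - <<'E'
from h import *
poses=[(.4856,.3003,.26),(.4574,.203,-.248),(.4506,.0752,.195)]
out=[]
for n in('scene','top'):
    p,K,M,t=cam(n); col=[]
    for x,y,yaw in poses:
        Rz=R.from_euler('z',yaw).as_matrix()
        f=4.; xs=np.arange(-26,26,1/f)/1e3; ys=np.arange(-50,50,1/f)/1e3
        Y,X=np.meshgrid(ys,xs[::-1]); P=np.c_[X.ravel(),Y.ravel(),0*X.ravel()+.012]@Rz.T+[x,y,0]
        q=proj(K,M,t,P).reshape(*X.shape,2).astype(np.float32)
        im=cv2.remap(p,q[...,0],q[...,1],cv2.INTER_CUBIC)[:,:,::-1].copy()
        for yy in(-43,43): cv2.line(im,(int((yy+50)*f),0),(int((yy+50)*f),12),(255,255,0),1)
        for yy,c in((22.5,(0,0,255)),(27,(0,255,0)),(31.8,(255,0,0))):
            for s in(1,-1): cv2.line(im,(int((s*yy+50)*f),0),(int((s*yy+50)*f),16),c,1)
        col.append(im)
    out.append(np.vstack(col))
cv2.imwrite('pics/rect.png',np.hstack(out)[:600])
E
```

```text
(no output)
```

View pics/rect.png

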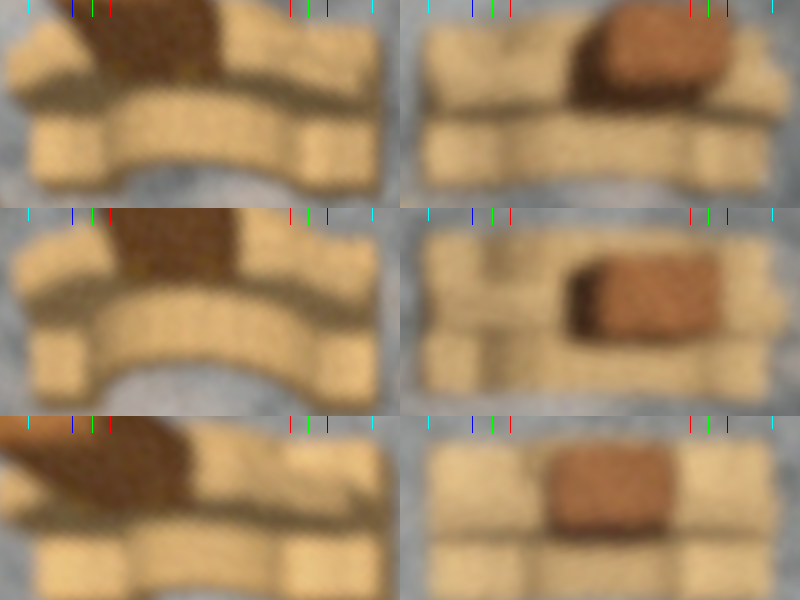

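Rectifying onto the foot tops settles which is which. The near-row foot widths are about 19 mm (left), 14 mm (middle) and 23.5 mm (right), so left is B (fitting), middle is C and right is A. Next I'll fit the moulding's pose.

```bash
cat > board.py <<'E'
from fit import *
uvb={'scene':(357,187),'top':(368,228)}
WB=120
def board_setup():
    D={}
    for n in uvb:
        p,K,M,t=cam(n); 
        up=cv2.resize(p,None,fx=S,fy=S,interpolation=cv2.INTER_CUBIC).astype(float)
        s=(up[...,0]-up[...,2])/(up.max(2)+1)
        D[n]=(K,M,t,(s>.2))
    return D
def rb(Cam,v,d,off):
    K,M,t=Cam; x,y,yaw,h,pt=v
    K2=K.copy();K2[0,2]-=off[0]-d[0];K2[1,2]-=off[1]-d[1]
    Rz=R.from_euler('z',yaw).as_matrix()
    im=np.zeros((WB*S,WB*S),np.uint8)
    w=lambda P:P@Rz.T+[x,y,0]
    Ry=R.from_euler('y',-pt).as_matrix()
    sl=lambda P:w((P-[-.058,0,0])@Ry.T+[-.058,0,.036+h])
    hull(im,K2,M,t,w(box(-.1,.1,-.068,.068,0,.014)),1)
    hull(im,K2,M,t,sl(box(-.09,.09,-.058,.058,-.022,0)),2)
    hull(im,K2,M,t,sl(box(.076,.090,-.058,.058,0,.022)),1)
    A=np.linspace(0,np.pi,20)
    hull(im,K2,M,t,sl(np.array([[xx,.02*np.cos(a),.02*np.sin(a)] for a in A for xx in(-.09,.076)])),2)
    return im
E
python3 - <<'E'
from board import *
D=board_setup()
def cost(w):
    J=0
    for k,n in enumerate(uvb):
        off=(uvb[n][0]-WB//2,uvb[n][1]-WB//2)
        m=rb(D[n][:3],w[:5],w[5+2*k:7+2*k],off)
        o=D[n][3][off[1]*S:(off[1]+WB)*S,off[0]*S:(off[0]+WB)*S]
        near=cv2.dilate((m>0).astype(np.uint8),np.ones((13,13)))>0
        o=o&near
        J+=1-((m==1)&o).sum()/((m==1)|o).sum()
    return J+1e-3*np.sum(np.square(w[5:]))+.2*max(0,-w[3]*1e3)+.2*max(0,w[3]*1e3-5)+10*max(0,-w[4])+10*max(0,w[4]-.052)
K,M,t,_=D['top']
c=[back(K,M,t,*u,.014) for u in((347,275),(403,265),(332,192.5))]
print(c,np.linalg.norm(c[0]-c[1]),np.linalg.norm(c[0]-c[2]))
d=c[2]-c[0]; yaw=np.arctan2(d[1],d[0]); ctr=(c[1]+c[2])/2
for h0,p0 in((.001,.01),(.003,.03),(.004,.05)):
  for df in(1,0):
    w0=np.r_[ctr[:2],yaw,h0,p0,0,0,0,0]; st=[.004,.004,.05,.002,.02,1,1,1,1]
    if not df: w0=w0[:5]
    f=cost if df else (lambda w:cost(np.r_[w,0,0,0,0]))
    for _ in range(3):
        s=minimize(f,w0,method='Nelder-Mead',options=dict(initial_simplex=np.vstack([w0]+[w0+np.eye(len(w0))[k]*st[k] for k in range(len(w0))]),maxiter=300)); w0=s.x
    print(s.fun,s.x.round(4),flush=True)
E
```

```text
[array([ 0.41751987, -0.12517212,  0.014     ]), array([ 0.43202384, -0.25705767,  0.014     ]), array([ 0.61642484, -0.10753918,  0.014     ])] 0.1326806792295835 0.19968502248884437
0.22572273169873747 [ 0.5241 -0.1824  0.0838  0.0018  0.011   0.0675 -0.2104 -0.0648  0.2563]
0.23683114021595486 [ 0.5237 -0.1825  0.0884  0.0012  0.0164]
0.24084922253299992 [ 0.5246 -0.182   0.0886  0.0018  0.0298  0.3586  0.0928  0.2222  0.5043]
0.2516359690180986 [ 0.5239 -0.1822  0.0917  0.0017  0.0182]
0.2284733028057833 [ 5.2520e-01 -1.8040e-01  9.0000e-02  1.0000e-03  2.2700e-02  1.0304e+00
 -3.3150e-01  9.4600e-01  7.0820e-01]
0.24843934947325363 [ 0.5237 -0.1825  0.0889  0.0027  0.0115]
```

```bash
cat > go.py <<'E'
from h import *
import sys
def plan(tgt,yaw,pitch=0.,step=48,maxrows=5):
    """target TCP world, tool-x yaw; pitch>0: tool x tips up"""
    s=manip.get_state(); p=np.array(s['position']); T=R.from_quat(s['tool_rot'])
    G=R.from_euler('z',yaw)*R.from_euler('y',-pitch)*R.from_euler('x',np.pi)
    d=T.inv().apply(np.array(tgt)-p)*1e3; w=(T.inv()*G).as_rotvec()
    n=max(1,int(np.ceil(np.linalg.norm(d)/step)),int(np.ceil(np.degrees(np.linalg.norm(w))/8)))
    print('d mm',d.round(1),'dr',w.round(4),'rows',n,'t',round(s['time_s'],2))
    return d,w,n
def st():
    s=manip.get_state(); T=R.from_quat(s['tool_rot']).as_matrix()
    print('t',round(s['time_s'],2),'p',np.round(s['position'],4),'yaw',round(np.arctan2(T[1,0],T[0,0]),4),'z',T[:,2].round(4),'F',np.round(s['wrist_force'],2),'M',np.round(s['torque'],3),'o',round(s['opening'],3))
E
python3 - <<'E'
from go import *
st(); plan([.45,-.35,.245],.26); plan([.48,-.1,.245],.26);plan([.4855,.3003,.245],.26)
E
```

```text
t 1.0 p [ 0.2227 -0.6107  0.2453] yaw 0.3497 z [ 0.e+00 -1.e-04 -1.e+00] F [ 0.09  0.45 -0.58] M [-0.003 -0.017  0.018] o 0.997
d mm [ 3.028e+02 -1.670e+02  3.000e-01] dr [0.0001 0.     0.0897] rows 8 t 1.0
d mm [ 4.167e+02 -3.916e+02  3.000e-01] dr [0.0001 0.     0.0897] rows 12 t 1.0
d mm [ 5.590e+02 -7.658e+02  2.000e-01] dr [0.0001 0.     0.0897] rows 20 t 1.0
```

Call:
jog_arm:
  rows:
    - {"dr": [0, 0, 0.018], "translation": [40, -22, 0], "jaw": 1}
    - {"dr": [0, 0, 0.036], "translation": [80, -44, 0], "jaw": 1}
    - {"dr": [0, 0, 0.054], "translation": [120, -66, 0], "jaw": 1}
    - {"dr": [0, 0, 0.072], "translation": [160, -88, 0], "jaw": 1}
    - {"dr": [0, 0, 0.09], "translation": [200, -110, 0], "jaw": 1}

```text
time_s: 1.5
position: [0.3739, -0.4374, 0.2455]
tool_rot: [0.992, 0.129, 0.0, 0.0]
wrist_force: [1.0, -0.5, -0.5]
opening: 1.003
```

```bash
python3 - <<'E'
from go import *
st(); plan([.48,-.1,.245],.26);plan([.4855,.3003,.245],.26)
E
```

```text
t 1.5 p [ 0.3739 -0.4374  0.2455] yaw 0.2588 z [ 4.e-04 -5.e-04 -1.e+00] F [ 1.05 -0.48 -0.45] M [-0.011 -0.037 -0.008] o 1.003
d mm [ 188.9 -299.     0.4] dr [ 0.0005 -0.0002 -0.0012] rows 8 t 1.5
d mm [ 2.966e+02 -6.846e+02  2.000e-01] dr [ 0.0005 -0.0002 -0.0012] rows 16 t 1.5
```

Call:
jog_arm:
  rows:
    - {"dr": [0, 0, 0], "translation": [25, -40, 0], "jaw": 1}
    - {"dr": [0, 0, 0], "translation": [50, -80, 0], "jaw": 1}
    - {"dr": [0, 0, 0], "translation": [75, -120, 0], "jaw": 1}
    - {"dr": [0, 0, 0], "translation": [100, -160, 0], "jaw": 1}
    - {"dr": [0, 0, 0], "translation": [125, -200, 0], "jaw": 1}

```text
time_s: 2.0
position: [0.4439, -0.2102, 0.2458]
tool_rot: [0.992, 0.129, 0.0, 0.001]
wrist_force: [1.0, 0.0, 0.1]
opening: 1.002
```

Call:
jog_arm:
  rows:
    - {"dr": [0, 0, 0], "translation": [17, -45, 0], "jaw": 1}
    - {"dr": [0, 0, 0], "translation": [34, -90, 0], "jaw": 1}
    - {"dr": [0, 0, 0], "translation": [51, -135, 0], "jaw": 1}
    - {"dr": [0, 0, 0], "translation": [68, -180, 0], "jaw": 1}
    - {"dr": [0, 0, 0], "translation": [85, -225, 0], "jaw": 1}

```text
time_s: 2.5
position: [0.4686, 0.0308, 0.2461]
tool_rot: [0.992, 0.129, 0.001, 0.001]
wrist_force: [-0.1, -0.4, 0.9]
opening: 0.995
```

```bash
python3 - <<'E'
from go import *
st(); plan([.4855,.3003,.245],.26)
E
```

```text
t 2.5 p [0.4686 0.0308 0.2461] yaw 0.2584 z [ 0.0023 -0.0013 -1.    ] F [-0.09 -0.36  0.88] M [-0.028 -0.029  0.016] o 0.995
d mm [  85.2 -256.2    0.8] dr [ 0.0018 -0.0019 -0.0016] rows 6 t 2.5
```

Call:
jog_arm:
  rows:
    - {"dr": [0, 0, 0], "translation": [15, -45, 0], "jaw": 1}
    - {"dr": [0, 0, 0], "translation": [30, -90, 0], "jaw": 1}
    - {"dr": [0, 0, 0], "translation": [45, -135, 0], "jaw": 1}
    - {"dr": [0, 0, 0], "translation": [60, -180, 0], "jaw": 1}
    - {"dr": [0, 0, 0], "translation": [75, -225, 0], "jaw": 1}

```text
time_s: 3.0
position: [0.4837, 0.2693, 0.2461]
tool_rot: [0.992, 0.129, 0.001, 0.001]
wrist_force: [1.2, -1.1, 0.6]
opening: 0.998
```

```bash
python3 - <<'E'
from go import *
st(); plan([.4855,.3003,.125],.26)
E
```

```text
t 3.0 p [0.4837 0.2693 0.2461] yaw 0.258 z [ 0.003  -0.0013 -1.    ] F [ 1.24 -1.05  0.64] M [ 0.014 -0.02  -0.002] o 0.998
d mm [  9.4 -29.7 121. ] dr [ 0.002  -0.0026 -0.002 ] rows 3 t 3.0
```

Call:
jog_arm:
  rows:
    - {"dr": [0.002, -0.0026, -0.002], "translation": [9.4, -29.7, 15], "jaw": 1}
    - {"dr": [0.002, -0.0026, -0.002], "translation": [9.4, -29.7, 60], "jaw": 1}
    - {"dr": [0.002, -0.0026, -0.002], "translation": [9.4, -29.7, 100], "jaw": 1}
    - {"dr": [0.002, -0.0026, -0.002], "translation": [9.4, -29.7, 121], "jaw": 1}
    - {"dr": [0.002, -0.0026, -0.002], "translation": [9.4, -29.7, 121], "jaw": 1}

```text
time_s: 3.5
position: [0.4837, 0.2989, 0.1218]
tool_rot: [0.992, 0.13, -0.003, 0.001]
wrist_force: [-0.3, -0.8, 0.1]
opening: 1.0
```

```bash
python3 - <<'E'
from go import *
st(); plan([.4855,.3003,.065],.26)
a,_,_,_=cam('scene','g1.png'); b,_,_,_=cam('top')
z=cv2.resize(np.hstack([a[200:420,120:360],b[180:400,100:340]]),None,fx=1.6,fy=1.6,interpolation=cv2.INTER_CUBIC)
cv2.imwrite('pics/g1z.png',z[:,:,::-1])
E
```

```text
t 3.5 p [0.4837 0.2989 0.1218] yaw 0.2602 z [-0.0057 -0.0034 -1.    ] F [-0.29 -0.82  0.06] M [-0.032  0.021  0.002] o 1.0
d mm [ 2.5 -1.  56.8] dr [0.0018 0.0064 0.0002] rows 2 t 3.5
```

View pics/g1z.png

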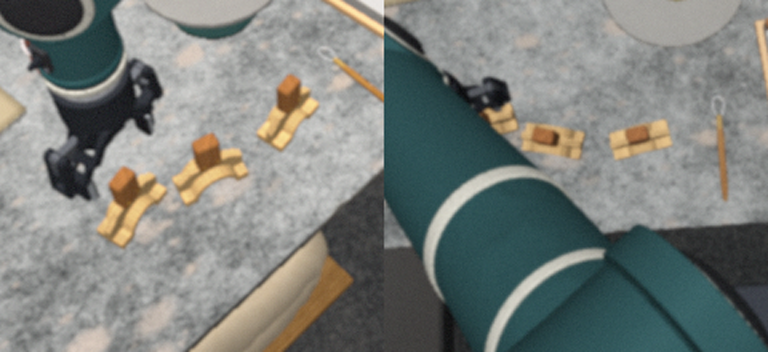

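```bash
python3 - <<'E'
from go import *
p,K,M,t=cam('scene')
s=manip.get_state(); T=R.from_quat(s['tool_rot']); P=np.array(s['position'])
pts=[P,P+T.apply([0,.045,.0]),P+T.apply([0,-.045,.0]),P+T.apply([0,0,-.05]),P*[1,1,0]+[0,0,.088],P*[1,1,0]+[0,0,.012]]
q=proj(K,M,t,np.array(pts)); print(((q-[120,200])*1.6).round())
E
```

```text
[[114. 159.]
 [141. 129.]
 [ 86. 192.]
 [106. 135.]
 [120. 177.]
 [131. 207.]]
```

Call:
jog_arm:
  rows:
    - {"dr": [0.002, 0.006, 0], "translation": [2.5, -1, 15], "jaw": 1}
    - {"dr": [0.002, 0.006, 0], "translation": [2.5, -1, 30], "jaw": 1}
    - {"dr": [0.002, 0.006, 0], "translation": [2.5, -1, 45], "jaw": 1}
    - {"dr": [0.002, 0.006, 0], "translation": [2.5, -1, 56.5], "jaw": 1}
    - {"dr": [0.002, 0.006, 0], "translation": [2.5, -1, 56.5], "jaw": 1}

```text
time_s: 4.15
position: [0.4876, 0.3018, 0.0681]
tool_rot: [0.992, 0.13, 0.002, -0.001]
wrist_force: [-0.1, -0.1, -0.2]
opening: 1.0
```

```bash
python3 - <<'E'
from go import *
st(); plan([.4855,.3003,.065],.26)
E
```

```text
t 4.15 p [0.4876 0.3018 0.0681] yaw 0.2599 z [ 0.0043  0.003  -1.    ] F [-0.12 -0.09 -0.24] M [ 0.022  0.054 -0.005] o 1.0
d mm [-2.5  1.   3.1] dr [-0.0018 -0.0049 -0.0001] rows 1 t 4.15
```

Call:
jog_arm:
  rows:
    - {"dr": [-0.002, -0.005, 0], "translation": [-2, 1, 2], "jaw": 1}
    - {"dr": [-0.002, -0.005, 0], "translation": [-2, 1, 2], "jaw": 1}
    - {"dr": [-0.002, -0.005, 0], "translation": [-2, 1, 2], "jaw": 0.5}
    - {"dr": [-0.002, -0.005, 0], "translation": [-2, 1, 2], "jaw": 0.4}
    - {"dr": [-0.002, -0.005, 0], "translation": [-2, 1, 2], "jaw": 0.4}
  grip_force: 30

```text
time_s: 4.65
position: [0.4862, 0.3005, 0.0664]
tool_rot: [0.992, 0.13, 0.0, -0.0]
wrist_force: [0.2, -1.0, -0.5]
opening: 0.517
```

```bash
python3 - <<'E'
from go import *
st(); plan([.4855,.3003,.065],.26)
a,_,_,_=cam('scene')
cv2.imwrite('pics/g2z.png',cv2.resize(a[240:360,150:310],None,fx=5,fy=5,interpolation=cv2.INTER_CUBIC)[:,:,::-1])
E
```

```text
t 4.65 p [0.4862 0.3005 0.0664] yaw 0.2598 z [ 5.e-04  1.e-04 -1.e+00] F [ 0.2  -0.95 -0.52] M [-0.002 -0.01   0.003] o 0.517
d mm [-0.7  0.   1.4] dr [ 0.     -0.0005 -0.0002] rows 1 t 4.65
```

View pics/g2z.png

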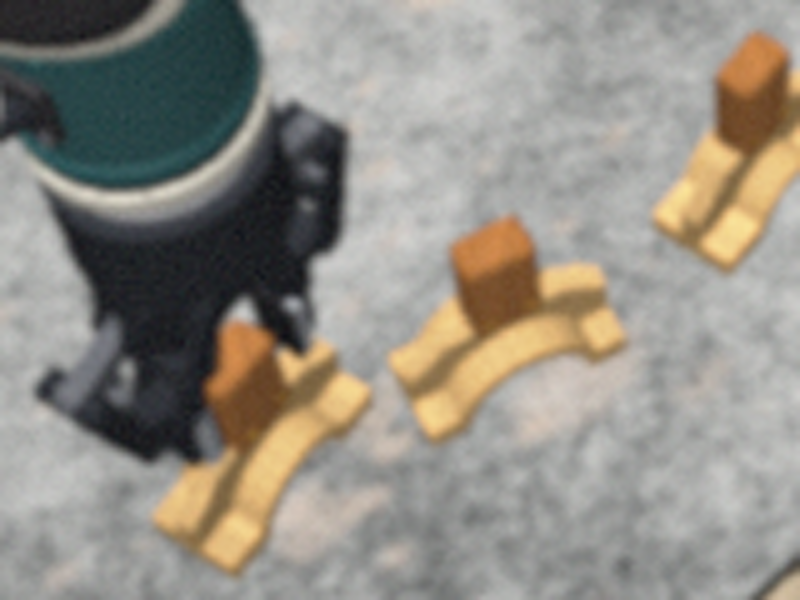

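The open jaws straddle template B's block: the block is at about (240,380) in this zoom, with pads at (205,430) and (295,330). Closing now.

Call:
jog_arm:
  rows:
    - {"dr": [0, 0, 0], "translation": [-0.7, 0, 1], "jaw": 0.2}
    - {"dr": [0, 0, 0], "translation": [-0.7, 0, 1], "jaw": 0.2}
    - {"dr": [0, 0, 0], "translation": [-0.7, 0, 1], "jaw": 0.2}
    - {"dr": [0, 0, 0], "translation": [-0.7, 0, 1], "jaw": 0.2}
  grip_force: 30

```text
time_s: 5.1
position: [0.486, 0.3006, 0.0662]
tool_rot: [0.992, 0.13, 0.001, -0.0]
wrist_force: [-0.3, -0.7, 5.7]
opening: 0.344
```

```bash
python3 - <<'E'
from go import *
st()
E
```

```text
t 5.1 p [0.486  0.3006 0.0662] yaw 0.2599 z [ 1.8e-03  5.0e-04 -1.0e+00] F [-0.32 -0.69  5.74] M [-0.293 -0.002 -0.02 ] o 0.344
```

Call:
jog_arm:
  rows:
    - {"dr": [0, 0, 0], "translation": [0, 0, -10], "jaw": 0.2}
    - {"dr": [0, 0, 0], "translation": [0, 0, -40], "jaw": 0.2}
    - {"dr": [0, 0, 0], "translation": [0, 0, -80], "jaw": 0.2}
    - {"dr": [0, 0, 0], "translation": [0, 0, -120], "jaw": 0.2}
    - {"dr": [0, 0, 0], "translation": [0, 0, -135], "jaw": 0.2}
  grip_force: 40

```text
time_s: 5.6
position: [0.487, 0.3018, 0.2055]
tool_rot: [0.992, 0.13, 0.004, -0.001]
wrist_force: [0.3, -0.1, -1.2]
opening: 0.345
```

```bash
python3 - <<'E'
from go import *
st(); plan([.4661,-.1875,.2],.088)
a,_,_,_=cam('scene')
cv2.imwrite('pics/g3z.png',cv2.resize(a[200:360,100:310],None,fx=3.6,fy=3.6,interpolation=cv2.INTER_CUBIC)[:,:,::-1])
E
```

```text
t 5.6 p [0.487  0.3018 0.2055] yaw 0.2601 z [ 0.0071  0.0037 -1.    ] F [ 0.35 -0.13 -1.2 ] M [ 0.035 -0.062 -0.051] o 0.345
d mm [-146.1  467.5    3.6] dr [-0.0024 -0.0076  0.1721] rows 11 t 5.6
```

View pics/g3z.png

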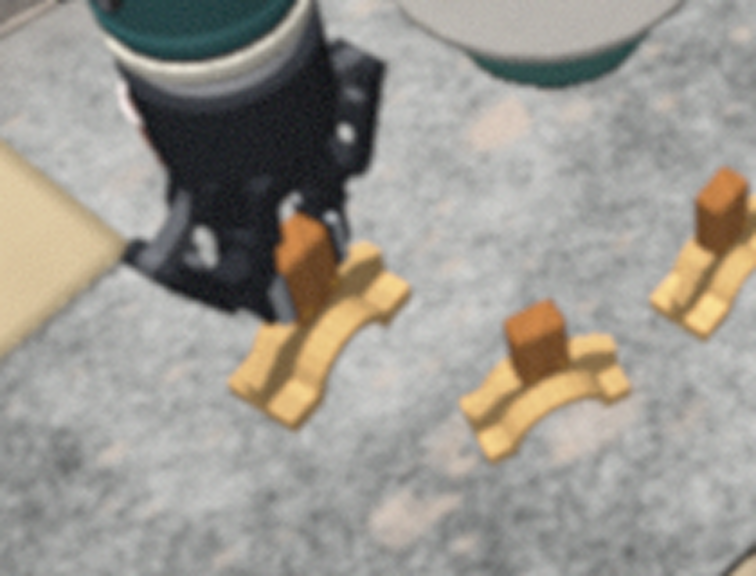

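Call:
jog_arm:
  rows:
    - {"dr": [0, 0, 0.015], "translation": [-13, 40, 0], "jaw": 0.2}
    - {"dr": [0, 0, 0.03], "translation": [-26, 80, 0], "jaw": 0.2}
    - {"dr": [0, 0, 0.045], "translation": [-39, 120, 0], "jaw": 0.2}
    - {"dr": [0, -0.005, 0.06], "translation": [-52, 160, 0], "jaw": 0.2}
    - {"dr": [0, -0.007, 0.075], "translation": [-65, 200, 0], "jaw": 0.2}

```text
time_s: 6.15
position: [0.4747, 0.0899, 0.204]
tool_rot: [0.996, 0.092, -0.0, -0.001]
wrist_force: [0.4, -0.2, -2.1]
opening: 0.348
```

```bash
python3 - <<'E'
from go import *
st(); plan([.4661,-.1875,.2],.088)
E
```

```text
t 6.15 p [0.4747 0.0899 0.204 ] yaw 0.1844 z [-0.001  0.002 -1.   ] F [ 0.37 -0.15 -2.11] M [-0.02  -0.067  0.041] o 0.348
d mm [-59.3 271.2   3.4] dr [-0.0021  0.0007  0.0964] rows 6 t 6.15
```

Call:
jog_arm:
  rows:
    - {"dr": [0, 0, 0.016], "translation": [-10, 45, 0], "jaw": 0.2}
    - {"dr": [0, 0, 0.032], "translation": [-20, 90, 0], "jaw": 0.2}
    - {"dr": [0, 0, 0.048], "translation": [-30, 135, 0], "jaw": 0.2}
    - {"dr": [-0.002, 0, 0.064], "translation": [-40, 180, 0], "jaw": 0.2}
    - {"dr": [-0.002, 0, 0.08], "translation": [-50, 225, 0], "jaw": 0.2}

```text
time_s: 6.65
position: [0.4654, -0.1421, 0.2023]
tool_rot: [0.999, 0.052, -0.001, -0.0]
wrist_force: [0.9, 0.5, -2.2]
opening: 0.342
```

```bash
python3 - <<'E'
from go import *
st(); plan([.4661,-.1875,.15],.088)
E
```

```text
t 6.65 p [ 0.4654 -0.1421  0.2023] yaw 0.1036 z [-3.e-03  6.e-04 -1.e+00] F [ 0.86  0.51 -2.24] M [ 0.008 -0.11   0.033] o 0.342
d mm [-3.8 45.3 52.2] dr [-0.0009  0.0029  0.0156] rows 2 t 6.65
```

Call:
jog_arm:
  rows:
    - {"dr": [-0.001, 0.003, 0.016], "translation": [-4, 30, 5], "jaw": 0.2}
    - {"dr": [-0.001, 0.003, 0.016], "translation": [-4, 45, 25], "jaw": 0.2}
    - {"dr": [-0.001, 0.003, 0.016], "translation": [-4, 45, 45], "jaw": 0.2}
    - {"dr": [-0.001, 0.003, 0.016], "translation": [-4, 45, 52], "jaw": 0.2}
    - {"dr": [-0.001, 0.003, 0.016], "translation": [-4, 45, 52], "jaw": 0.2}

```text
time_s: 7.15
position: [0.4645, -0.1864, 0.1485]
tool_rot: [0.999, 0.044, -0.002, -0.001]
wrist_force: [-0.3, 0.8, -0.8]
opening: 0.344
```

```bash
python3 - <<'E'
from go import *
st(); plan([.4661,-.1875,.15],.088)
a,_,_,_=cam('scene'); b,_,_,_=cam('top')
z=cv2.resize(np.hstack([a[120:260,260:420],b[150:290,320:420]]),None,fx=3,fy=3,interpolation=cv2.INTER_CUBIC)
cv2.imwrite('pics/g4z.png',z[:,:,::-1])
E
```

```text
t 7.15 p [ 0.4645 -0.1864  0.1485] yaw 0.0883 z [-0.0037  0.0017 -1.    ] F [-0.31  0.82 -0.76] M [ 0.041 -0.038  0.009] o 0.344
d mm [ 1.5  1.2 -1.5] dr [-0.002   0.0035  0.0003] rows 1 t 7.15
```

View pics/g4z.png

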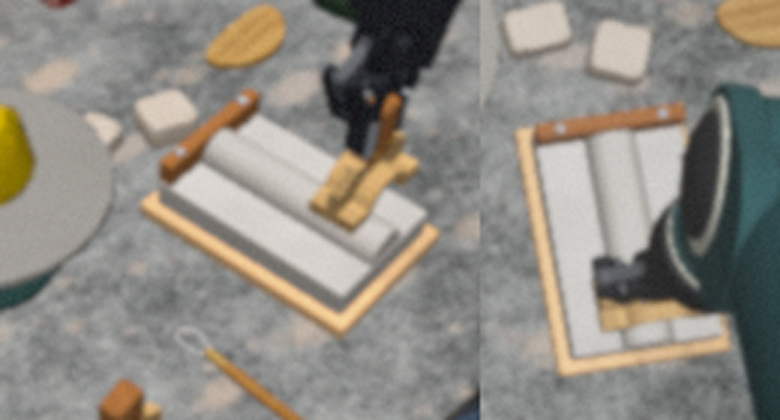

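```bash
cat >> go.py <<'E'
BO=np.array([.5239,-.1824]);BY=.088
def bst():
    s=manip.get_state(); p=np.array(s['position']); c,sn=np.cos(BY),np.sin(BY)
    d=p[:2]-BO; T=R.from_quat(s['tool_rot']).as_matrix(); F=s['wrist_force']
    print('t %.2f board x %.1f y %.1f tmplz %.1f'%(s['time_s'],(c*d[0]+sn*d[1])*1e3,(-sn*d[0]+c*d[1])*1e3,p[2]*1e3-66.2),'yaw',round(np.arctan2(T[1,0],T[0,0]),4),'z',T[:,2].round(4),'Fboard',np.round([c*F[0]+sn*F[1],-sn*F[0]+c*F[1],F[2]],2),'M',np.round(s['torque'],2))
E
python3 -c "
from go import *
bst(); plan([.4661,-.1875,.128],.088)"
```

```text
t 7.25 board x -58.0 y 0.8 tmplz 84.2 yaw 0.0887 z [ 0.e+00  1.e-04 -1.e+00] Fboard [ 0.69  0.49 -0.84] M [-0.   -0.03 -0.07]
d mm [-0.   0.8 22.4] dr [-0.0001 -0.0001  0.0007] rows 1 t 7.25
```

Call:
jog_arm:
  rows:
    - {"dr": [-0.002, 0.003, 0], "translation": [1.5, 1, 6], "jaw": 0.2}
    - {"dr": [-0.002, 0.003, 0], "translation": [1.5, 1, 13], "jaw": 0.2}
    - {"dr": [-0.002, 0.003, 0], "translation": [1.5, 1, 19], "jaw": 0.2}
    - {"dr": [-0.002, 0.003, 0], "translation": [1.5, 1, 20], "jaw": 0.2}

```text
time_s: 7.65
position: [0.4671, -0.1872, 0.1295]
tool_rot: [0.999, 0.044, 0.001, 0.001]
wrist_force: [0.1, 0.5, -0.6]
opening: 0.345
```

```bash
python3 -c "
from go import *
bst(); plan([.4661,-.1875,.12],.088)"
```

```text
t 7.65 board x -57.0 y 0.2 tmplz 63.3 yaw 0.089 z [ 0.0018 -0.0011 -1.    ] Fboard [ 0.15  0.51 -0.63] M [ 0.09  0.   -0.02]
d mm [-1.1  0.2  9.5] dr [ 0.0012 -0.0017  0.001 ] rows 1 t 7.65
```

Call:
jog_arm:
  rows:
    - {"dr": [0.001, -0.002, 0], "translation": [-0.5, 0, 3], "jaw": 0.2}
    - {"dr": [0.001, -0.002, 0], "translation": [-0.5, 0, 6], "jaw": 0.2}
    - {"dr": [0.001, -0.002, 0], "translation": [-0.5, 0, 8], "jaw": 0.2}

```text
time_s: 7.95
position: [0.4666, -0.1873, 0.1212]
tool_rot: [0.999, 0.044, -0.0, 0.0]
wrist_force: [-0.1, -0.7, -1.9]
opening: 0.347
```

```bash
python3 -c "
from go import *
bst(); plan([.4661,-.1875,.114],.088)"
```

```text
t 7.95 board x -57.6 y 0.2 tmplz 55.0 yaw 0.0889 z [-4.e-04 -2.e-04 -1.e+00] Fboard [-0.21 -0.68 -1.87] M [0.   0.01 0.06]
d mm [-0.5  0.2  7.2] dr [0.0001 0.0005 0.0009] rows 1 t 7.95
```

Call:
jog_arm:
  rows:
    - {"dr": [0, 0, 0], "translation": [-0.5, 0, 2.5], "jaw": 0.2}
    - {"dr": [0, 0, 0], "translation": [-0.5, 0, 5], "jaw": 0.2}
    - {"dr": [0, 0, 0], "translation": [-0.5, 0, 6], "jaw": 0.2}

```text
time_s: 8.25
position: [0.4659, -0.1873, 0.115]
tool_rot: [0.999, 0.044, -0.0, 0.0]
wrist_force: [0.8, -0.9, -2.3]
opening: 0.349
```

```bash
python3 -c "
from go import *
bst(); plan([.4661,-.1875,.11],.088)"
```

```text
t 8.25 board x -58.2 y 0.2 tmplz 48.8 yaw 0.089 z [-7.e-04 -1.e-04 -1.e+00] Fboard [ 0.76 -0.99 -2.26] M [0.03 0.   0.02]
d mm [0.2 0.2 5. ] dr [0.     0.0007 0.001 ] rows 1 t 8.25
```

Call:
jog_arm:
  rows:
    - {"dr": [0, 0, 0], "translation": [0, 0, 1.5], "jaw": 0.2}
    - {"dr": [0, 0, 0], "translation": [0, 0, 3], "jaw": 0.2}
    - {"dr": [0, 0, 0], "translation": [0, 0, 4], "jaw": 0.2}

```text
time_s: 8.55
position: [0.4659, -0.1873, 0.1109]
tool_rot: [0.999, 0.044, -0.0, 0.0]
wrist_force: [-0.3, 0.4, -0.9]
opening: 0.35
```

Call:
jog_arm:
  rows:
    - {"dr": [0, 0, 0], "translation": [0, 0, 1], "jaw": 0.2}
    - {"dr": [0, 0, 0], "translation": [0, 0, 1.5], "jaw": 0.2}

```text
time_s: 8.75
position: [0.4659, -0.1873, 0.1093]
tool_rot: [0.999, 0.044, -0.0, -0.0]
wrist_force: [0.5, 0.4, -2.0]
opening: 0.345
```

```bash
python3 -c "
from go import *
bst()"
```

```text
t 8.75 board x -58.2 y 0.2 tmplz 43.1 yaw 0.0889 z [-9.e-04 -0.e+00 -1.e+00] Fboard [ 0.48  0.32 -2.01] M [ 0.02  0.05 -0.03]
```

Force noise is about ±1 N, and there's no contact yet at a template z of about 43 mm. I'll go down in 1 mm steps.

Call:
jog_arm:
  rows:
    - {"dr": [0, 0, 0], "translation": [0, 0, 0.7], "jaw": 0.2}
    - {"dr": [0, 0, 0], "translation": [0, 0, 1.2], "jaw": 0.2}

```text
time_s: 8.95
position: [0.4659, -0.1873, 0.108]
tool_rot: [0.999, 0.044, -0.0, 0.0]
wrist_force: [0.2, 0.5, -1.6]
opening: 0.348
```

Call:
jog_arm:
  rows:
    - {"dr": [0, 0, 0], "translation": [0, 0, 0.6], "jaw": 0.2}
    - {"dr": [0, 0, 0], "translation": [0, 0, 1], "jaw": 0.2}

```text
time_s: 9.15
position: [0.4659, -0.1873, 0.107]
tool_rot: [0.999, 0.044, -0.0, 0.0]
wrist_force: [-1.0, -0.3, -1.9]
opening: 0.343
```

```bash
python3 -c "
from go import *
bst()"
```

```text
t 9.15 board x -58.2 y 0.2 tmplz 40.8 yaw 0.0889 z [-8.e-04 -1.e-04 -1.e+00] Fboard [-1.06 -0.18 -1.88] M [-0.01 -0.   -0.03]
```

Call:
jog_arm:
  rows:
    - {"dr": [0, 0, 0], "translation": [0, 0, 0.5], "jaw": 0.2}
    - {"dr": [0, 0, 0], "translation": [0, 0, 0.8], "jaw": 0.2}

```text
time_s: 9.35
position: [0.4659, -0.1872, 0.1061]
tool_rot: [0.999, 0.044, -0.0, -0.0]
wrist_force: [0.5, 0.4, -1.3]
opening: 0.348
```

Call:
jog_arm:
  rows:
    - {"dr": [0, 0, 0], "translation": [0, 0, 0.5], "jaw": 0.2}
    - {"dr": [0, 0, 0], "translation": [0, 0, 0.8], "jaw": 0.2}

```text
time_s: 9.55
position: [0.4659, -0.1872, 0.1053]
tool_rot: [0.999, 0.044, -0.0, -0.0]
wrist_force: [-0.4, 0.7, -1.0]
opening: 0.344
```

```bash
python3 -c "
from go import *
bst()"
```

```text
t 9.55 board x -58.2 y 0.3 tmplz 39.1 yaw 0.0889 z [-1.e-03  1.e-04 -1.e+00] Fboard [-0.36  0.7  -1.  ] M [ 0.16 -0.02  0.  ]
```

Call:
jog_arm:
  rows:
    - {"dr": [0, 0, 0], "translation": [0, 0, 0.5], "jaw": 0.2}
    - {"dr": [0, 0, 0], "translation": [0, 0, 0.6], "jaw": 0.2}

```text
time_s: 9.75
position: [0.4658, -0.1871, 0.1046]
tool_rot: [0.999, 0.044, -0.001, -0.0]
wrist_force: [-0.1, 0.3, -1.5]
opening: 0.349
```

```bash
python3 -c "
from go import *
bst()"
```

```text
t 9.75 board x -58.3 y 0.4 tmplz 38.4 yaw 0.089 z [-1.1e-03  2.0e-04 -1.0e+00] Fboard [-0.06  0.31 -1.54] M [ 0.1  -0.03  0.01]
```

Call:
jog_arm:
  rows:
    - {"dr": [0, 0, 0], "translation": [0, 0, 0.5], "jaw": 0.2}
    - {"dr": [0, 0, 0], "translation": [0, 0, 0.6], "jaw": 0.2}

```text
time_s: 9.95
position: [0.4658, -0.1871, 0.104]
tool_rot: [0.999, 0.045, -0.001, -0.0]
wrist_force: [-0.8, 0.7, -1.3]
opening: 0.345
```

```bash
python3 -c "
from go import *
bst()"
```

```text
t 9.95 board x -58.3 y 0.5 tmplz 37.8 yaw 0.089 z [-1.1e-03  2.0e-04 -1.0e+00] Fboard [-0.71  0.75 -1.29] M [0.12 0.03 0.01]
```

Call:
jog_arm:
  rows:
    - {"dr": [0, 0, 0], "translation": [0, -0.4, 0.4], "jaw": 0.2}
    - {"dr": [0, 0, 0], "translation": [0, -0.4, 0.6], "jaw": 0.2}

```text
time_s: 10.15
position: [0.4659, -0.187, 0.1038]
tool_rot: [0.999, 0.044, -0.0, 0.0]
wrist_force: [-3.0, -0.3, 6.4]
opening: 0.349
```

```bash
python3 -c "
from go import *
bst()"
```

```text
t 10.15 board x -58.2 y 0.5 tmplz 37.6 yaw 0.0889 z [-9.e-04 -3.e-04 -1.e+00] Fboard [-3.04 -0.06  6.36] M [-0.1   0.47 -0.04]
```

Call:
jog_arm:
  rows:
    - {"dr": [0, 0, 0], "translation": [0, 0, 0.4], "jaw": 0.2}
    - {"dr": [0, 0, 0], "translation": [0, 0, 0.6], "jaw": 0.2}

```text
time_s: 10.35
position: [0.4659, -0.187, 0.1038]
tool_rot: [0.999, 0.044, -0.001, 0.0]
wrist_force: [-3.0, 1.5, 10.2]
opening: 0.345
```

```bash
python3 -c "
from go import *
bst()"
```

```text
t 10.35 board x -58.2 y 0.5 tmplz 37.6 yaw 0.0889 z [-1.e-03 -5.e-04 -1.e+00] Fboard [-2.82  1.73 10.23] M [ 0.1   0.73 -0.01]
```

Contact at template z = 37.6 mm, so packing is about 1.6 mm at the open end, and the push is about 11 N. I'll hold briefly, then start the draw.

Call:
jog_arm:
  rows:
    - {"dr": [0, 0, 0], "translation": [0, 0, 0.5], "jaw": 0.2}
    - {"dr": [0, 0, 0], "translation": [0, 0, 0.5], "jaw": 0.2}
    - {"dr": [0, 0, 0], "translation": [0, 0, 0.5], "jaw": 0.2}
    - {"dr": [0, 0, 0], "translation": [0, 0, 0.5], "jaw": 0.2}

```text
time_s: 10.75
position: [0.4659, -0.187, 0.1038]
tool_rot: [0.999, 0.044, -0.001, 0.0]
wrist_force: [-1.5, 1.2, 6.5]
opening: 0.343
```

```bash
python3 -c "
from go import *
bst()
a,_,_,_=cam('scene')
cv2.imwrite('pics/s2.png',cv2.resize(a[120:250,280:430],None,fx=5,fy=4.6,interpolation=cv2.INTER_CUBIC)[:,:,::-1])"
```

```text
t 10.75 board x -58.2 y 0.6 tmplz 37.6 yaw 0.089 z [-1.e-03 -8.e-04 -1.e+00] Fboard [-1.35  1.28  6.5 ] M [ 0.06  0.57 -0.02]
```

View pics/s2.png

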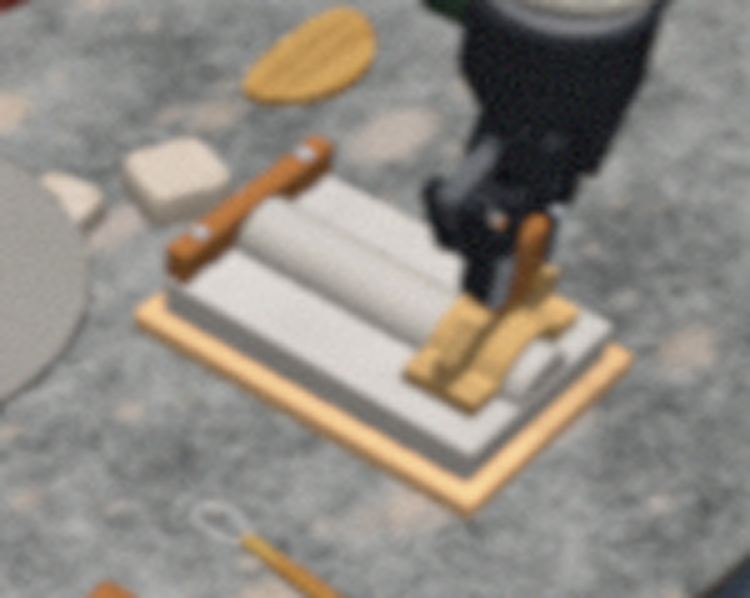

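The template sits over the bead: in the zoom its feet are flat on the slab at about (445,385) and (560,310). Starting to draw it.

Call:
jog_arm:
  rows:
    - {"dr": [0, 0, 0], "translation": [2, 0, 0.45], "jaw": 0.2}
    - {"dr": [0, 0, 0], "translation": [4, 0, 0.4], "jaw": 0.2}
    - {"dr": [0, 0, 0], "translation": [6, 0, 0.35], "jaw": 0.2}

```text
time_s: 11.1
position: [0.4713, -0.1866, 0.1039]
tool_rot: [0.999, 0.044, -0.001, 0.0]
wrist_force: [-4.4, 1.0, 7.8]
opening: 0.352
```

```bash
python3 -c "
from go import *
bst()"
```

```text
t 11.10 board x -52.8 y 0.5 tmplz 37.7 yaw 0.0887 z [-0.0023 -0.001  -1.    ] Fboard [-4.32  1.34  7.85] M [ 0.01  0.91 -0.02]
```

Call:
jog_arm:
  rows:
    - {"dr": [0, 0, 0], "translation": [2, 0, 0.45], "jaw": 0.2}
    - {"dr": [0, 0, 0], "translation": [4, 0, 0.4], "jaw": 0.2}
    - {"dr": [0, 0, 0], "translation": [6, 0, 0.35], "jaw": 0.2}

```text
time_s: 11.4
position: [0.4766, -0.1861, 0.104]
tool_rot: [0.999, 0.044, -0.002, 0.001]
wrist_force: [-4.1, 0.4, 8.4]
opening: 0.344
```

```bash
python3 -c "
from go import *
bst()"
```

```text
t 11.40 board x -47.4 y 0.5 tmplz 37.8 yaw 0.0885 z [-0.0039 -0.0012 -1.    ] Fboard [-4.05  0.73  8.42] M [ 0.01  0.95 -0.02]
```

```bash
python3 -c "
from go import *
plan([.4661,-.1875,.15],.088,.018)"
```

```text
d mm [-10.8   0.5 -46. ] dr [0.0008 0.022  0.0006] rows 1 t 11.4
```

Call:
jog_arm:
  rows:
    - {"dr": [0, 0.003, 0], "translation": [2, 0, 0.45], "jaw": 0.2}
    - {"dr": [0, 0.006, 0], "translation": [4, 0, 0.4], "jaw": 0.2}
    - {"dr": [0, 0.01, 0], "translation": [6, 0, 0.35], "jaw": 0.2}

```text
time_s: 11.7
position: [0.4823, -0.1855, 0.104]
tool_rot: [0.999, 0.044, 0.003, 0.0]
wrist_force: [-1.8, 0.2, 3.9]
opening: 0.343
```

```bash
python3 -c "
from go import *
bst()"
```

```text
t 11.70 board x -41.7 y 0.5 tmplz 37.8 yaw 0.0884 z [ 5.4e-03 -4.0e-04 -1.0e+00] Fboard [-1.77  0.4   3.9 ] M [ 0.    0.58 -0.01]
```

Call:
jog_arm:
  rows:
    - {"dr": [0, 0.003, 0], "translation": [2, 0, 0.45], "jaw": 0.2}
    - {"dr": [0, 0.006, 0], "translation": [4, 0, 0.4], "jaw": 0.2}
    - {"dr": [0, 0.01, 0], "translation": [6, 0, 0.35], "jaw": 0.2}

```text
time_s: 12.0
position: [0.4882, -0.185, 0.1039]
tool_rot: [0.999, 0.044, 0.008, 0.0]
wrist_force: [-1.8, 0.5, 4.3]
opening: 0.343
```

```bash
python3 -c "
from go import *
bst()"
```

```text
t 12.00 board x -35.8 y 0.5 tmplz 37.7 yaw 0.0884 z [ 1.530e-02  4.000e-04 -9.999e-01] Fboard [-1.78  0.63  4.3 ] M [ 0.02  0.42 -0.07]
```

Call:
jog_arm:
  rows:
    - {"dr": [0, 0, 0], "translation": [2, 0, 0.6], "jaw": 0.2}
    - {"dr": [0, 0, 0], "translation": [4, 0, 0.6], "jaw": 0.2}
    - {"dr": [0, 0, 0], "translation": [6, 0, 0.6], "jaw": 0.2}

```text
time_s: 12.3
position: [0.4936, -0.1846, 0.104]
tool_rot: [0.999, 0.044, 0.007, 0.0]
wrist_force: [-5.1, 0.9, 11.4]
opening: 0.345
```

```bash
python3 -c "
from go import *
bst()"
```

```text
t 12.30 board x -30.4 y 0.4 tmplz 37.8 yaw 0.0882 z [ 1.380e-02  1.000e-04 -9.999e-01] Fboard [-5.02  1.35 11.39] M [ 0.09  1.35 -0.01]
```

Call:
jog_arm:
  rows:
    - {"dr": [0, 0, 0], "translation": [2, 0, 0.6], "jaw": 0.2}
    - {"dr": [0, 0, 0], "translation": [4, 0, 0.6], "jaw": 0.2}
    - {"dr": [0, 0, 0], "translation": [6, 0, 0.6], "jaw": 0.2}

```text
time_s: 12.6
position: [0.4988, -0.1841, 0.1041]
tool_rot: [0.999, 0.044, 0.006, 0.0]
wrist_force: [-5.8, 1.7, 11.9]
opening: 0.348
```

```bash
python3 -c "
from go import *
bst()"
```

```text
t 12.60 board x -25.1 y 0.5 tmplz 37.9 yaw 0.0879 z [ 1.190e-02 -1.000e-04 -9.999e-01] Fboard [-5.64  2.24 11.86] M [ 0.13  1.26 -0.01]
```

Call:
jog_arm:
  rows:
    - {"dr": [0, 0.002, 0], "translation": [2, -0.1, 0.5], "jaw": 0.2}
    - {"dr": [0, 0.003, 0], "translation": [4, -0.1, 0.5], "jaw": 0.2}
    - {"dr": [0, 0.005, 0], "translation": [6, -0.1, 0.5], "jaw": 0.2}

```text
time_s: 12.9
position: [0.5043, -0.1836, 0.1041]
tool_rot: [0.999, 0.044, 0.008, 0.0]
wrist_force: [-4.6, 1.1, 10.9]
opening: 0.347
```

```bash
python3 -c "
from go import *
bst()"
```

```text
t 12.90 board x -19.6 y 0.5 tmplz 37.9 yaw 0.0879 z [ 1.570e-02  1.000e-04 -9.999e-01] Fboard [-4.48  1.5  10.86] M [0.01 1.18 0.04]
```

Call:
jog_arm:
  rows:
    - {"dr": [0, 0.002, 0], "translation": [2, 0, 0.5], "jaw": 0.2}
    - {"dr": [0, 0.003, 0], "translation": [4, 0, 0.5], "jaw": 0.2}
    - {"dr": [0, 0.005, 0], "translation": [6, 0, 0.5], "jaw": 0.2}

```text
time_s: 13.2
position: [0.5098, -0.1832, 0.1042]
tool_rot: [0.999, 0.044, 0.01, 0.0]
wrist_force: [-4.2, 0.3, 8.8]
opening: 0.341
```

```bash
python3 -c "
from go import *
bst()"
```

```text
t 13.20 board x -14.1 y 0.4 tmplz 38.0 yaw 0.0878 z [ 1.940e-02  3.000e-04 -9.998e-01] Fboard [-4.13  0.62  8.76] M [-0.    1.26 -0.05]
```

Call:
jog_arm:
  rows:
    - {"dr": [0, 0.002, 0], "translation": [2, 0, 0.5], "jaw": 0.2}
    - {"dr": [0, 0.003, 0], "translation": [4, 0, 0.5], "jaw": 0.2}
    - {"dr": [0, 0.005, 0], "translation": [6, 0, 0.5], "jaw": 0.2}

```text
time_s: 13.5
position: [0.5149, -0.1827, 0.1043]
tool_rot: [0.999, 0.044, 0.011, 0.0]
wrist_force: [-5.5, 0.4, 11.0]
opening: 0.346
```

```bash
python3 -c "
from go import *
bst()"
```

```text
t 13.50 board x -9.0 y 0.4 tmplz 38.1 yaw 0.0877 z [ 2.190e-02  6.000e-04 -9.998e-01] Fboard [-5.41  0.9  11.04] M [0.05 1.56 0.01]
```

Call:
jog_arm:
  rows:
    - {"dr": [0, 0, 0], "translation": [2, 0, 0.5], "jaw": 0.2}
    - {"dr": [0, 0, 0], "translation": [4, 0, 0.5], "jaw": 0.2}
    - {"dr": [0, 0, 0], "translation": [6, 0, 0.5], "jaw": 0.2}

```text
time_s: 13.8
position: [0.5201, -0.1823, 0.1044]
tool_rot: [0.999, 0.044, 0.01, 0.0]
wrist_force: [-4.9, 1.0, 8.5]
opening: 0.345
```

```bash
python3 -c "
from go import *
bst()"
```

```text
t 13.80 board x -3.7 y 0.4 tmplz 38.2 yaw 0.0876 z [ 2.000e-02  4.000e-04 -9.998e-01] Fboard [-4.8   1.44  8.46] M [0.02 1.31 0.02]
```

Call:
jog_arm:
  rows:
    - {"dr": [0, 0, 0], "translation": [2, 0, 0.5], "jaw": 0.2}
    - {"dr": [0, 0, 0], "translation": [4, 0, 0.5], "jaw": 0.2}
    - {"dr": [0, 0, 0], "translation": [6, 0, 0.5], "jaw": 0.2}

```text
time_s: 14.1
position: [0.5256, -0.1819, 0.1044]
tool_rot: [0.999, 0.044, 0.009, 0.0]
wrist_force: [-4.0, -0.4, 7.9]
opening: 0.344
```

```bash
python3 -c "
from go import *
bst()"
```

```text
t 14.10 board x 1.7 y 0.4 tmplz 38.2 yaw 0.0875 z [ 1.850e-02  2.000e-04 -9.998e-01] Fboard [-4.01 -0.08  7.88] M [0.07 1.14 0.04]
```

Call:
jog_arm:
  rows:
    - {"dr": [0, 0, 0], "translation": [2, 0, 0.5], "jaw": 0.2}
    - {"dr": [0, 0, 0], "translation": [4, 0, 0.5], "jaw": 0.2}
    - {"dr": [0, 0, 0], "translation": [6, 0, 0.5], "jaw": 0.2}

```text
time_s: 14.4
position: [0.531, -0.1813, 0.1045]
tool_rot: [0.999, 0.044, 0.008, 0.0]
wrist_force: [-4.5, 0.5, 8.8]
opening: 0.345
```

```bash
python3 -c "
from go import *
bst()"
```

```text
t 14.40 board x 7.2 y 0.4 tmplz 38.3 yaw 0.0874 z [ 1.700e-02  2.000e-04 -9.999e-01] Fboard [-4.43  0.9   8.77] M [0.05 1.1  0.02]
```

Call:
jog_arm:
  rows:
    - {"dr": [0, 0, 0], "translation": [2, 0, 0.5], "jaw": 0.2}
    - {"dr": [0, 0, 0], "translation": [4, 0, 0.5], "jaw": 0.2}
    - {"dr": [0, 0, 0], "translation": [6, 0, 0.5], "jaw": 0.2}

```text
time_s: 14.7
position: [0.5365, -0.1809, 0.1046]
tool_rot: [0.999, 0.044, 0.008, 0.0]
wrist_force: [-3.9, 0.1, 8.5]
opening: 0.347
```

```bash
python3 -c "
from go import *
bst()"
```

```text
t 14.70 board x 12.7 y 0.4 tmplz 38.4 yaw 0.0873 z [ 0.0156  0.     -0.9999] Fboard [-3.83  0.43  8.54] M [ 0.15  1.03 -0.01]
```

Call:
jog_arm:
  rows:
    - {"dr": [0, 0.002, 0], "translation": [2, 0, 0.5], "jaw": 0.2}
    - {"dr": [0, 0.002, 0], "translation": [4, 0, 0.5], "jaw": 0.2}
    - {"dr": [0, 0.003, 0], "translation": [6, 0, 0.5], "jaw": 0.2}

```text
time_s: 15.0
position: [0.542, -0.1804, 0.1047]
tool_rot: [0.999, 0.044, 0.009, 0.0]
wrist_force: [-4.4, 0.9, 7.7]
opening: 0.344
```

Call:
jog_arm:
  rows:
    - {"dr": [0, 0.002, 0], "translation": [2, 0, 0.5], "jaw": 0.2}
    - {"dr": [0, 0.002, 0], "translation": [4, 0, 0.5], "jaw": 0.2}
    - {"dr": [0, 0.002, 0], "translation": [6, 0, 0.5], "jaw": 0.2}

```text
time_s: 15.3
position: [0.5475, -0.18, 0.1048]
tool_rot: [0.999, 0.044, 0.009, 0.0]
wrist_force: [-4.9, -0.3, 8.1]
opening: 0.347
```

```bash
python3 -c "
from go import *
bst()"
```

```text
t 15.30 board x 23.7 y 0.4 tmplz 38.6 yaw 0.0871 z [ 1.790e-02  1.000e-04 -9.998e-01] Fboard [-4.89  0.13  8.05] M [0.1  1.09 0.03]
```

Call:
jog_arm:
  rows:
    - {"dr": [0, 0.002, 0], "translation": [2, 0, 0.5], "jaw": 0.2}
    - {"dr": [0, 0.002, 0], "translation": [4, 0, 0.5], "jaw": 0.2}
    - {"dr": [0, 0.002, 0], "translation": [6, 0, 0.5], "jaw": 0.2}

```text
time_s: 15.6
position: [0.5529, -0.1795, 0.1049]
tool_rot: [0.999, 0.043, 0.009, 0.0]
wrist_force: [-3.8, -0.1, 8.2]
opening: 0.346
```

Call:
jog_arm:
  rows:
    - {"dr": [0, 0.002, 0], "translation": [2, 0, 0.5], "jaw": 0.2}
    - {"dr": [0, 0.002, 0], "translation": [4, 0, 0.5], "jaw": 0.2}
    - {"dr": [0, 0.002, 0], "translation": [6, 0, 0.5], "jaw": 0.2}

```text
time_s: 15.9
position: [0.5583, -0.179, 0.1049]
tool_rot: [0.999, 0.043, 0.009, 0.0]
wrist_force: [-4.4, 0.0, 7.8]
opening: 0.346
```

```bash
python3 -c "
from go import *
bst()"
```

```text
t 15.90 board x 34.6 y 0.4 tmplz 38.7 yaw 0.0869 z [ 1.890e-02  2.000e-04 -9.998e-01] Fboard [-4.4   0.44  7.79] M [ 0.07  1.22 -0.04]
```

Call:
jog_arm:
  rows:
    - {"dr": [0, 0.002, 0], "translation": [2, 0, 0.5], "jaw": 0.2}
    - {"dr": [0, 0.002, 0], "translation": [4, 0, 0.5], "jaw": 0.2}
    - {"dr": [0, 0.002, 0], "translation": [6, 0, 0.5], "jaw": 0.2}

```text
time_s: 16.2
position: [0.5637, -0.1785, 0.105]
tool_rot: [0.999, 0.043, 0.01, 0.0]
wrist_force: [-4.5, 0.5, 8.0]
opening: 0.342
```

```bash
python3 -c "
from go import *
bst()"
```

```text
t 16.20 board x 40.0 y 0.4 tmplz 38.8 yaw 0.0868 z [ 1.920e-02  2.000e-04 -9.998e-01] Fboard [-4.49  0.86  7.99] M [0.05 1.16 0.01]
```

Call:
jog_arm:
  rows:
    - {"dr": [0, 0.002, 0], "translation": [2, 0, 0.5], "jaw": 0.2}
    - {"dr": [0, 0.002, 0], "translation": [4, 0, 0.5], "jaw": 0.2}
    - {"dr": [0, 0.002, 0], "translation": [6, 0, 0.5], "jaw": 0.2}

```text
time_s: 16.5
position: [0.5691, -0.1781, 0.1051]
tool_rot: [0.999, 0.043, 0.01, 0.0]
wrist_force: [-4.2, 0.3, 9.1]
opening: 0.344
```

Call:
jog_arm:
  rows:
    - {"dr": [0, 0.002, 0], "translation": [1.5, 0, 0.45], "jaw": 0.2}
    - {"dr": [0, 0.002, 0], "translation": [3, 0, 0.45], "jaw": 0.2}
    - {"dr": [0, 0.002, 0], "translation": [4.5, 0, 0.45], "jaw": 0.2}

```text
time_s: 16.8
position: [0.5729, -0.1778, 0.1052]
tool_rot: [0.999, 0.043, 0.01, 0.0]
wrist_force: [-5.0, 0.1, 7.1]
opening: 0.349
```

```bash
python3 -c "
from go import *
bst()"
```

```text
t 16.80 board x 49.3 y 0.3 tmplz 39.0 yaw 0.0866 z [ 1.980e-02  3.000e-04 -9.998e-01] Fboard [-4.93  0.58  7.07] M [-0.02  1.19  0.01]
```

Call:
jog_arm:
  rows:
    - {"dr": [0, 0.001, 0], "translation": [1, 0, 0.4], "jaw": 0.2}
    - {"dr": [0, 0.001, 0], "translation": [2, 0, 0.4], "jaw": 0.2}

```text
time_s: 17.0
position: [0.5744, -0.1776, 0.1052]
tool_rot: [0.999, 0.043, 0.01, 0.0]
wrist_force: [-3.5, 0.5, 7.2]
opening: 0.343
```

```bash
python3 -c "
from go import *
bst()"
```

```text
t 17.00 board x 50.7 y 0.3 tmplz 39.0 yaw 0.0866 z [ 1.920e-02  2.000e-04 -9.998e-01] Fboard [-3.48  0.77  7.22] M [ 0.06  1.06 -0.08]
```

Call:
jog_arm:
  rows:
    - {"dr": [0, 0.001, 0], "translation": [0.8, 0, 0.35], "jaw": 0.2}
    - {"dr": [0, 0.001, 0], "translation": [1.5, 0, 0.35], "jaw": 0.2}

```text
time_s: 17.2
position: [0.5754, -0.1775, 0.1052]
tool_rot: [0.999, 0.043, 0.009, 0.0]
wrist_force: [-3.7, 0.3, 7.9]
opening: 0.344
```

```bash
python3 -c "
from go import *
bst()"
```

```text
t 17.20 board x 51.7 y 0.3 tmplz 39.0 yaw 0.0865 z [ 1.900e-02  2.000e-04 -9.998e-01] Fboard [-3.68  0.62  7.91] M [ 0.01  1.03 -0.04]
```

Call:
jog_arm:
  rows:
    - {"dr": [0, 0.001, 0], "translation": [1, 0, 0.4], "jaw": 0.2}
    - {"dr": [0, 0.001, 0], "translation": [2, 0, 0.4], "jaw": 0.2}

```text
time_s: 17.4
position: [0.5769, -0.1774, 0.1052]
tool_rot: [0.999, 0.043, 0.009, 0.0]
wrist_force: [-4.0, 0.2, 6.9]
opening: 0.347
```

```bash
python3 -c "
from go import *
bst()"
```

```text
t 17.40 board x 53.2 y 0.4 tmplz 39.0 yaw 0.0866 z [ 1.870e-02  2.000e-04 -9.998e-01] Fboard [-3.99  0.5   6.93] M [0.02 0.96 0.01]
```

Call:
jog_arm:
  rows:
    - {"dr": [0, 0.001, 0], "translation": [0.8, 0, 0.4], "jaw": 0.2}
    - {"dr": [0, 0.001, 0], "translation": [1.6, 0, 0.4], "jaw": 0.2}

```text
time_s: 17.6
position: [0.5775, -0.1773, 0.1053]
tool_rot: [0.999, 0.043, 0.009, 0.0]
wrist_force: [-5.7, 1.7, 9.4]
opening: 0.346
```

```bash
python3 -c "
from go import *
bst()"
```

```text
t 17.60 board x 53.9 y 0.3 tmplz 39.1 yaw 0.0863 z [ 1.720e-02  2.000e-04 -9.999e-01] Fboard [-5.51  2.17  9.42] M [ 0.01  1.51 -0.09]
```

Call:
jog_arm:
  rows:
    - {"dr": [0, 0.001, 0], "translation": [0.7, 0, 0.35], "jaw": 0.2}
    - {"dr": [0, 0.001, 0], "translation": [1.2, 0, 0.35], "jaw": 0.2}

```text
time_s: 17.8
position: [0.5776, -0.1773, 0.1053]
tool_rot: [0.999, 0.043, 0.008, 0.0]
wrist_force: [-6.6, 1.0, 9.3]
opening: 0.348
```

```bash
python3 -c "
from go import *
bst()"
```

```text
t 17.80 board x 54.0 y 0.3 tmplz 39.1 yaw 0.0859 z [ 1.560e-02  2.000e-04 -9.999e-01] Fboard [-6.51  1.58  9.35] M [ 0.09  1.45 -0.11]
```

Motion has stopped at x = 54.0 mm and the along-bead force is rising. One slightly firmer push along the bead should confirm it's the stop.

Call:
jog_arm:
  rows:
    - {"dr": [0, 0.002, 0], "translation": [1.5, 0, 0.3], "jaw": 0.2}
    - {"dr": [0, 0.003, 0], "translation": [2, 0, 0.3], "jaw": 0.2}
    - {"dr": [0, 0.003, 0], "translation": [2, 0, 0.3], "jaw": 0.2}

```text
time_s: 18.1
position: [0.5777, -0.1773, 0.1053]
tool_rot: [0.999, 0.043, 0.007, 0.0]
wrist_force: [-7.4, 1.6, 9.7]
opening: 0.344
```

```bash
python3 -c "
from go import *
bst()
a,_,_,_=cam('scene'); b,_,_,_=cam('top')
z=cv2.resize(np.hstack([a[100:240,270:420],b[150:290,320:420]]),None,fx=3.2,fy=3.2,interpolation=cv2.INTER_CUBIC)
cv2.imwrite('pics/e1.png',z[:,:,::-1])"
```

```text
t 18.10 board x 54.1 y 0.3 tmplz 39.1 yaw 0.0854 z [ 1.420e-02  4.000e-04 -9.999e-01] Fboard [-7.23  2.27  9.73] M [ 0.04  1.75 -0.08]
```

View pics/e1.png

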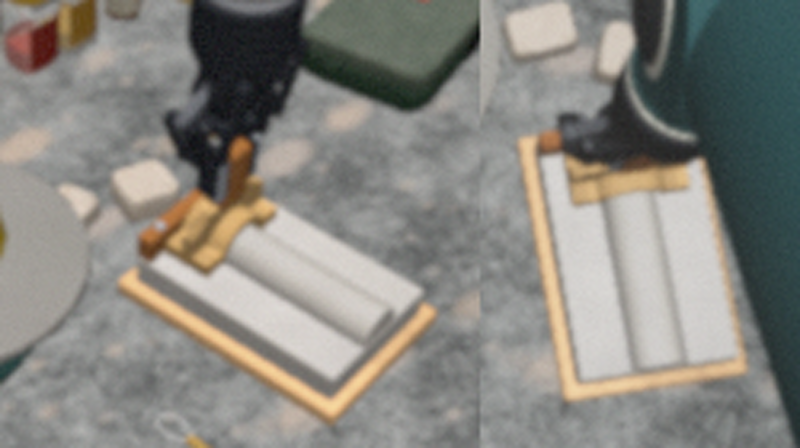

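The template foot meets the stop at about (175,235) in the zoom, and a 2 mm push gave no movement at about 7 N. I'll relax the force, then release gently.

Call:
jog_arm:
  rows:
    - {"dr": [0, 0.003, 0], "translation": [0.5, 0, 0.25], "jaw": 0.2}
    - {"dr": [0, 0.004, 0], "translation": [0.3, 0, 0.2], "jaw": 0.2}
    - {"dr": [0, 0.004, 0], "translation": [0.2, 0, 0.15], "jaw": 0.2}
  grip_force: 20

```text
time_s: 18.5
position: [0.5775, -0.1773, 0.1053]
tool_rot: [0.999, 0.043, 0.009, -0.0]
wrist_force: [-3.3, 0.7, 5.1]
opening: 0.345
```

```bash
python3 -c "
from go import *
bst()"
```

```text
t 18.50 board x 53.8 y 0.4 tmplz 39.1 yaw 0.0852 z [ 1.730e-02  8.000e-04 -9.999e-01] Fboard [-3.18  1.01  5.1 ] M [-0.07  0.78 -0.09]
```

Call:
jog_arm:
  rows:
    - {"dr": [0, 0, 0], "translation": [0, 0, 0.1], "jaw": 0.4}
    - {"dr": [0, 0, 0], "translation": [0, 0, 0], "jaw": 0.45}
    - {"dr": [0, 0, 0], "translation": [0, 0, 0], "jaw": 0.55}
    - {"dr": [0, 0, 0], "translation": [0, 0, 0], "jaw": 0.7}
    - {"dr": [0, 0, 0], "translation": [0, 0, 0], "jaw": 0.7}

```text
time_s: 19.0
position: [0.5776, -0.1773, 0.1051]
tool_rot: [0.999, 0.043, 0.009, -0.0]
wrist_force: [0.4, -0.6, -0.1]
opening: 0.7
```

```bash
python3 -c "
from go import *
bst(); st()"
```

```text
t 19.00 board x 53.9 y 0.3 tmplz 38.9 yaw 0.0851 z [ 1.730e-02  8.000e-04 -9.998e-01] Fboard [ 0.37 -0.67 -0.1 ] M [-0.    0.02  0.  ]
t 19.0 p [ 0.5776 -0.1773  0.1051] yaw 0.0851 z [ 1.730e-02  8.000e-04 -9.998e-01] F [ 0.42 -0.64 -0.1 ] M [-0.     0.024  0.004] o 0.7
```

Released. I'll open fully and withdraw straight up.

Call:
jog_arm:
  rows:
    - {"dr": [0, 0, 0], "translation": [0, 0, 0], "jaw": 0.85}
    - {"dr": [0, 0, 0], "translation": [0, 0, -8], "jaw": 0.85}
    - {"dr": [0, 0, 0], "translation": [0, 0, -20], "jaw": 0.85}
    - {"dr": [0, 0, 0], "translation": [0, 0, -40], "jaw": 0.85}
    - {"dr": [0, 0, 0], "translation": [0, 0, -70], "jaw": 0.85}

```text
time_s: 19.5
position: [0.5756, -0.1772, 0.1756]
tool_rot: [0.999, 0.043, 0.008, -0.0]
wrist_force: [0.1, -0.3, 0.2]
opening: 0.849
```

Call:
jog_arm:
  rows:
    - {"dr": [0, 0, 0], "translation": [-30, 0, -35], "jaw": 0.85}
    - {"dr": [0, 0, 0], "translation": [-70, 10, -50], "jaw": 0.85}
    - {"dr": [0, 0, 0], "translation": [-100, 40, -50], "jaw": 0.85}
    - {"dr": [0, 0, 0], "translation": [-110, 85, -50], "jaw": 0.85}
    - {"dr": [0, 0, 0], "translation": [-120, 130, -50], "jaw": 0.85}

```text
time_s: 20.0
position: [0.4659, -0.3183, 0.2261]
tool_rot: [0.999, 0.043, 0.009, 0.001]
wrist_force: [1.1, 0.1, -0.9]
opening: 0.849
```

Call:
jog_arm:
  rows:
    - {"dr": [0, 0, 0], "translation": [-10, 45, 0], "jaw": 0.85}
    - {"dr": [0, 0, 0], "translation": [-20, 85, 0], "jaw": 0.85}
    - {"dr": [0, 0, 0], "translation": [-30, 110, 0], "jaw": 0.85}
    - {"dr": [0, 0, 0], "translation": [-30, 120, 0], "jaw": 0.85}
    - {"dr": [0, 0, 0], "translation": [-30, 120, 0], "jaw": 0.85}

```text
time_s: 20.5
position: [0.4464, -0.4412, 0.2263]
tool_rot: [0.999, 0.042, 0.009, 0.001]
wrist_force: [0.0, -0.4, 0.4]
opening: 0.85
```

```bash
python3 -c "
from go import *
st()
a,_,_,_=cam('scene','f_scene.png'); b,_,_,_=cam('top','f_top.png')
z=cv2.resize(np.hstack([a[100:240,270:420],b[150:290,320:420]]),None,fx=3.2,fy=3.2,interpolation=cv2.INTER_CUBIC)
cv2.imwrite('pics/e2.png',z[:,:,::-1])"
```

```text
t 20.5 p [ 0.4464 -0.4412  0.2263] yaw 0.0845 z [ 1.880e-02 -9.000e-04 -9.998e-01] F [ 0.04 -0.37  0.39] M [ 0.009 -0.028  0.04 ] o 0.85
```

View pics/e2.png

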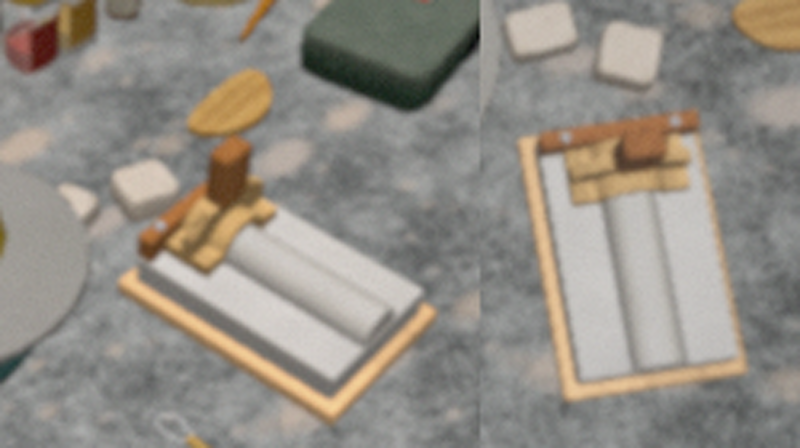

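View pics/f_scene.png

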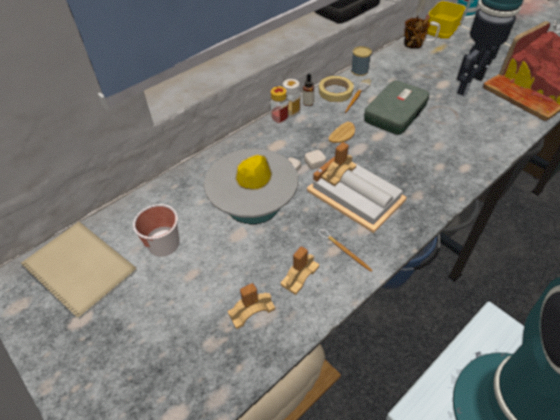

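```bash
python3 - <<'E'
from go import *
out=[]
for n in('scene','top'):
    p,K,M,t=cam(n)
    Rz=R.from_euler('z',BY).as_matrix(); f=5
    xs=np.arange(0,100,1/f)/1e3; ys=np.arange(-65,65,1/f)/1e3/1.7*1.0
    Y,X=np.meshgrid(ys,xs[::-1]); Z=.0378+.018*(X+.058)
    P=np.c_[X.ravel(),Y.ravel(),Z.ravel()]@Rz.T+[BO[0],BO[1],0]
    q=proj(K,M,t,P).reshape(*X.shape,2).astype(np.float32)
    im=cv2.remap(p,q[...,0],q[...,1],cv2.INTER_CUBIC)[:,:,::-1].copy()
    for xx in(36,76): cv2.line(im,(0,int((100-xx)*f)),(25,int((100-xx)*f)),(0,0,255),1)
    out.append(im)
cv2.imwrite('pics/r2.png',np.hstack(out)[:, :800])
E
```

```text
(no output)
```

View pics/r2.png

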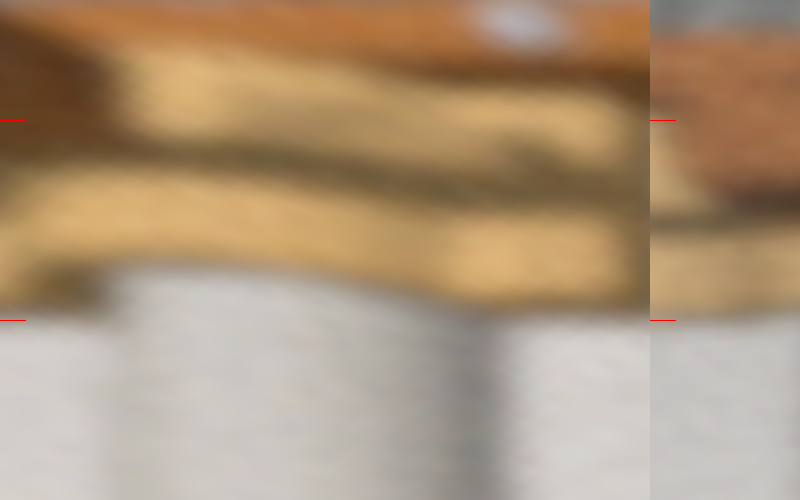

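The rectified view puts the trailing foot edge at or just past the 36 mm contact mark, with no white slab visible between the foot and the stop. Handing in.

```bash
python3 -c "
from go import *
st(); print(manip.sign_off())"
```

```text
t 20.7 p [ 0.4477 -0.4382  0.2261] yaw 0.0895 z [ 1.850e-02  5.000e-04 -9.998e-01] F [-0.08  0.32  0.22] M [ 0.033  0.008 -0.033] o 0.848
the job is handed in; nothing more can be done
None
```

The fitting template (B) is seated over the bead against the end stop and released. I handed the job in at about 21 s of the 72 s allowed; no verdict is reported.

**Choosing the template:** B was the leftmost of the three. I identified it by comparing foot widths in the rectified camera images. A straight outline fit had left B and C nearly tied, so that fit alone did not settle it.

**Seating:** I set B over the bead near the open end and felt contact with the feet at about 37.6 mm over the bench, so packing there is about 1.6 mm. I pressed with about 8–12 N.

**Drawing along the bead:** It slid with about 5–13 N downward. The template rose about 1.5 mm over the stroke and ended at about 39 mm. I saw no force above about 14 N on the plaster in the readings between moves.

**Last checks:**
- **Stop contact:** motion ended at board x of about 54 mm, and a further 2 mm push along the bead moved it only about 0.1 mm at about 7 N. My camera-fitted board position predicted 56 mm; the 2 mm difference is within the calibration error.
- **Gap and release:** the final pictures show no gap at the stop, B upright and the arm clear of everything.
- **Other objects:** the other two templates stand upright, and the bystanders look undisturbed by eye; I did not measure them.

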